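# Load the seal engraver and lock its carrier tray

## Task

Get the desktop engraver on the jeweller's bench ready for a batch: first pull out the cross bolt on the loading bed, stand every brass seal blank on the bench in a pocket of the carrier tray, and slide the loaded tray along the bed's slotted rails fully home against the back stop. Then push the cross bolt all the way in again in front of the tray, and after that tighten both slotted clamp screws clockwise until they stop, using the driver and not the fingers. Finally put the driver back in its wooden stand, and leave the other things on the bench where they are.

Things in the scene. Friction and masses are not known exactly. Their poses are not given: they have to be found in the camera images.
- bed: Loading bed of the engraver, fixed, pose varies. Origin on the bench where the tray's origin is when home; x points inward from mouth to back stop, y left, z up. Two aluminium rails along x at |y| 72-102 mm, 16 mm high, x -85 to +75, each with a lip 10-16 mm up reaching in to |y| 64 mm: the tray enters only by sliding along x (2 mm room each side). No floor: the tray slides on the bench.
- bed_mouth (a point): Point on the bench in the middle of the bed's mouth, bed x -111 mm: short steel flares, 12 mm high, run from the rail ends to here and widen the mouth to about |y| 85 mm. Before sliding in, the tray's centre must be outside, about bed x -180 mm.
- bed_stop (a point): Middle of the back stop's face on the bench, bed x +64 mm. The stop is 16 mm high; a grey hood 280 mm wide, 120 mm high begins at bed x +110 mm.
- tray: Loose aluminium tray, 0.3 kg. Origin under its centre. Base plate 128 (x) by 140 (y) by 4 mm, its 10 mm side margins run under the rail lips. On it a pocket plate 128 by 120 mm up to z 10 mm with four square pockets 38 mm wide at x +-30, y +-30 mm, floor z 4 mm. Black handle 30 (x) by 12 (y) mm at the centre up to z 72 mm: grip near its top. Home: x along the bed's x, either way round.
- seal1: Brass seal blank, an upright plain cylinder 28 mm in diameter and 26 mm high, 0.1 kg, loose; origin at the centre of its underside, z up. Two to four blanks are present; an absent one reads None from the start.
- seal2: Brass seal blank, an upright plain cylinder 28 mm in diameter and 26 mm high, 0.1 kg, loose; origin at the centre of its underside, z up. Two to four blanks are present; an absent one reads None from the start.
- seal3: Brass seal blank, an upright plain cylinder 28 mm in diameter and 26 mm high, 0.1 kg, loose; origin at the centre of its underside, z up. Two to four blanks are present; an absent one reads None from the start.
- seal4: Brass seal blank, an upright plain cylinder 28 mm in diameter and 26 mm high, 0.1 kg, loose; origin at the centre of its underside, z up. Two to four blanks are present; an absent one reads None from the start.
- bolt (a joint): Cross bolt, slide joint in m: 0 = pushed home (its 8 mm rod crosses the mouth side of the bed at bed x -72 mm, 4 mm in front of the tray's front edge, and blocks its way), 0.035 = pulled fully out towards the bed's -y. It stays where it is left; sliding takes about 4 N. Count as out above 0.028.
- bolt_knob (a point): Point on the upright black bolt knob (a post 16 mm in diameter, from 3 to 47 mm above the bench), on its axis, 35 mm above the bench; with the bolt home it is at bed x -72, y -142 mm. It moves towards the bed's -y as the bolt comes out.
- screw_left (a joint): Clamp screw on the left rail (bed x 0, y +86 mm), vertical hinge, rad: 0 = loose, grows clockwise seen from above to the stop at 1.57 = tight; starts at 0 to 0.25. Friction 0.06 N m, stays put. A flat 26 mm tab under the head lies along the rail when loose, over the tray's edge when tight. At 0 the slot lies along the bed's x.
- screw_right (a joint): Clamp screw on the right rail (bed x 0, y -86 mm), vertical hinge, rad: 0 = loose, grows clockwise seen from above to the stop at 1.57 = tight; starts at 0 to 0.25. Friction 0.06 N m, stays put. A flat 26 mm tab under the head lies along the rail when loose, over the tray's edge when tight. At 0 the slot lies along the bed's x.
- head_left: Head of the left clamp screw, turns with it: round, 32 mm wide, straight slot along its own x, 8 mm wide, 8 mm deep, open at both ends. Origin on its axis at the rail's top, 16 mm above the bench; slot floor 8 mm, head's top 16 mm above the origin. Keep the fingers off it (4 N at most).
- head_right: Head of the right clamp screw, turns with it: round, 32 mm wide, straight slot along its own x, 8 mm wide, 8 mm deep, open at both ends. Origin on its axis at the rail's top, 16 mm above the bench; slot floor 8 mm, head's top 16 mm above the origin. Keep the fingers off it (4 N at most).
- driver: Stubby driver, loose, 0.12 kg, standing blade down in the stand. Origin at the middle of the blade's tip, z up along the handle, x along the blade's width. Blade 20 (x) by 4 (y) by 16 mm long; shank 10 mm in diameter, z 16-50 mm; square wooden handle 34 by 34 mm (faces along x and y), z 50-110 mm. In the stand it rests on the handle's underside, tip 6 mm above the bench.
- stand: Wooden stand fixed to the bench, 80 by 80 by 56 mm, with one square hole 27 mm wide and 52 mm deep in the middle of its top; origin under its centre on the bench. The driver may stand in it at any yaw.
- dapping_block: Bystander: black steel dapping block, 50 mm cube; origin under its centre.
- flux_bottle: Bystander: clear bottle 48 mm in diameter, 130 mm high; origin under its centre.
- loupe: Bystander: black eyeglass loupe, 30 mm in diameter, 22 mm high; origin under its centre.
There are look-alikes about, which are no part of the job. Leave any red look-alike of the driver alone.

How it is judged:
By the outcome, as a careful person would: the job done as asked, in the order asked, and still so for the second after the job is handed in, with the robot touching nothing.
Of seal1, seal2, seal3, seal4 only 2 to 4 are there at a start; the rules pass over those that are not, and their reading is None.
At some moment in a run one of seal1, seal2, seal3, seal4 may be knocked a few centimetres aside while the robot is not near it.
It also fails if it takes over 210 s, if anything falls off the work surface, if the arm or the gripper's body presses on something with over 40 N, if the wrist force passes 120 N, or if a joint passes its speed limit or range.

## Robot

A 7-joint arm with a two-finger parallel gripper is mounted at the origin on the work surface. World frame = base frame: x ahead of the robot, y to its left, z up, the work surface at z = 0. Lengths are in m, angles in rad, forces in N, time in s.
With the tool pointing down it reaches from about 0.4 to 0.85 m from the base axis. Payload 4.5 kg.
Tool frame: the origin (TCP) lies midway between the tips of the shut fingers; the grasp point (between the pads) lies 19 mm behind it; z points along the fingers, y is the line along which they close (so a half turn about z gives the same grasp; the last joint's range is limited). The gripper opens to 88 mm and grips with 3 to 60 N. Pads are 18 mm wide; open, the fingers measure 123 mm over their backs; the gripper's body (75 mm by 187 mm) begins 45 mm behind the grasp point.
Start: joints at [-1.283, 0.689, -0.195, 1.565, 0.157, 0.902, -0.215], TCP at [0.157, 0.605, 0.239] pointing down, gripper open.
Joint ranges: [-3.01, 3.01], [-0.46, 2.08], [-1.47, 1.51], [0.13, 2.56], [-1, 4.14], [0.04, 2.09], [-2.66, 2.66]. Speed limits (rad/s): [2.57, 2.57, 3.14, 3.14, 3.14, 3.14, 3.14].

## Interface

Orientations are given as a unit quaternion [x, y, z, w].
In Python, from plant import r gives the robot as it stands.
- The arm moves only by the tool move_arm, never from a script. Its argument "targets" is a list that holds one entry, the list of rows, each a list of 7 numbers: the opening, from 0 (shut) to 1 (fully open), then the shift along the tool's x, y, z in mm, then the turn, a rotation vector about the tool's x, y, z in degrees. In form: [[[claw, dx, dy, dz, ax, ay, az], ...]]. A call has 1 to 10 rows; each row is the pose to reach, as a shift and turn from the pose commanded when the call began, along the tool's axes at that moment; what a row does not reach only later rows make up. A row lasts 1/8 s, in which the tool goes at most 62.5 mm and 10.7 degrees, less where a joint would pass 70% of its speed; a pose out of reach is approached as far as the arm can. A call with a gripper value outside its range is refused whole. The fingers move at their own pace and stop on an object; "newtons" is the grip in N (left out, the last holds). Time passes only in rows, so rows that repeat a pose let the fingers close. It gives the time, the measured TCP pose, the force, the opening and the grip force at its end, in the units of the state.
- r.get_state(): the state, without advancing time (a new reading comes with each control period).
- r.snapshot(name): name is "side" or "top"; returns the picture (400x640x3 uint8, red, green, blue); there is no depth.
- r.camera_info(name): a dict with "fx", "fy", "cx", "cy" (pixels), "R" (3x3) and "t" (3): a world point X has camera coordinates R X + t. Camera axes: x right, y down, z forward; pixel columns grow to the right and rows downward; lengths in m; the calibration is good to about 2 mm. A picture is of the moment at which its call begins. camera_info takes no time and is no camera call.
- r.finish_job(): hands the job in; it is judged then, once.
The state is a dict: "clock": time; "q": joint angles; "qd": joint speeds; "joint_torque": joint torques, N m; "tool_pos": TCP position; "eef_rot": TCP orientation; "contact_force": force on the tool from outside, world axes, zero at the start; "moment": the same for the moment, N m; "opening": opening from 0.0 (shut) to 1.0 (fully open); "finger_force": force on a finger pad.
Only numpy, scipy, OpenCV 4.12 (cv2) and the standard library are available. Lean on these libraries where they do the work, as an engineer would, in place of code of your own. Each camera call takes 0.05 s, during which the arm holds its last target. There are 200 camera calls.

## Working session

There is one attempt and no reset: what is moved stays moved. The work goes in short steps, Python scripts to look and compute and a tool call to move; the robot and the scene stay as the last step left them, time stands still between calls to the robot, and variables do not carry over. Pictures are saved under pics/ and viewed, at most 14 in all, crops included, and the job is handed in when it is done.

Besides the shell and the picture viewer there is one more tool, called as name(argument=value, ...), one argument or row to a line, values as JSON. move_arm: Moves the arm, as the interface text tells. Its arguments: {"type":"object","properties":{"targets":{"type":"array","items":{"type":"array","items":{"type":"array","items":{"type":"number"}}}},"newtons":{"type":"number"}},"required":["targets"]}

```bash
mkdir -p pics; ls; python3 - <<'E'
from plant import r
import cv2
for n in("top","side"):
    im=r.snapshot(n); cv2.imwrite(f"pics/{n}0.png",im[:,:,::-1])
    c=r.camera_info(n); print(n,c)
s=r.get_state(); print(s)
E
```

```text
pics
top {'fx': 379.51196524887905, 'fy': 379.51196524887905, 'cx': 323.4618752973561, 'cy': 189.89274022594782, 'R': array([[-0.0124487 , -0.99968964, -0.02157893],
       [-0.99681728,  0.01410659, -0.07846219],
       [ 0.07874224,  0.02053349, -0.99668352]]), 't': array([-0.0047864 ,  0.58559331,  0.93695718])}
side {'fx': 402.06581578076384, 'fy': 402.06581578076384, 'cx': 320.86785258207993, 'cy': 199.74975589041455, 'R': array([[ 0.98840224, -0.15168808,  0.00719267],
       [-0.09719824, -0.66831586, -0.73750011],
       [ 0.11667695,  0.72824765, -0.67530871]]), 't': array([-0.54799512,  0.07679314,  0.89566942])}
{'clock': 0.1, 'q': array([-1.28321421,  0.68987482, -0.19452569,  1.56623378,  0.1573026 ,
        0.90253565, -0.21509893]), 'qd': array([-0.00085271, -0.00384516, -0.00043201, -0.0038649 , -0.00119505,
        0.00035186,  0.00010614]), 'joint_torque': array([-2.31161714e-03, -5.28497458e+01, -1.27130281e+00, -1.53834879e+01,
       -5.25860593e-02,  1.97275011e-03,  5.71516227e-05]), 'tool_pos': array([0.15681478, 0.60441346, 0.23800785]), 'eef_rot': array([ 1.26509824e-01,  9.91965007e-01, -8.28933304e-04, -4.15859025e-05]), 'contact_force': array([ 0.35372171, -0.76965382,  1.03685231]), 'moment': array([-0.05479667,  0.00689074, -0.01670647]), 'finger_force': 0.0, 'opening': 1.0011439277699032}
```

View pics/top0.png

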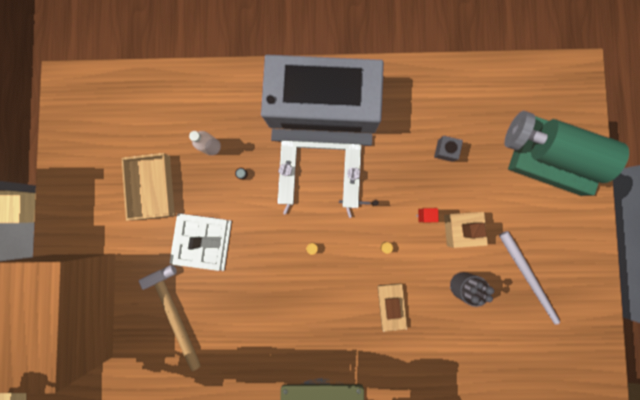

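View pics/side0.png

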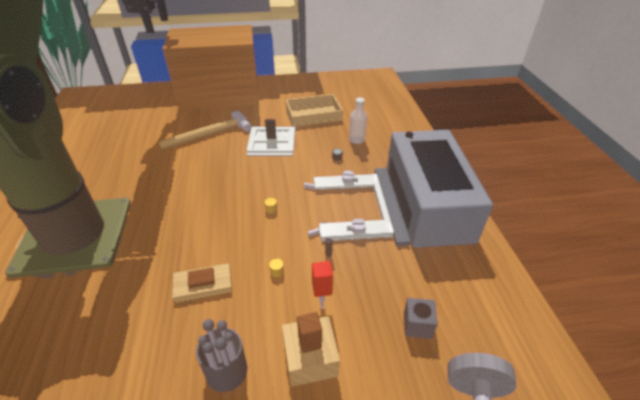

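Top view: seals at (312,249) and (388,248), tray at (201,242), and the bed between columns 280 and 360. The driver in a square stand is at about (467,230). The red look-alike is at (428,215), and a low wooden block at (393,307) is another look-alike. I'll enlarge both views to confirm.

```bash
cat > h.py <<'E'
import numpy as np, cv2
from plant import r
from scipy.spatial.transform import Rotation as Ro
def px(n,u,v,z):
    "world point at height z on pixel ray"
    c=r.camera_info(n);R,t=np.array(c['R']),np.array(c['t'])
    d=R.T@np.array([(u-c['cx'])/c['fx'],(v-c['cy'])/c['fy'],1]);o=-R.T@t
    return o+d*(z-o[2])/d[2]
def proj(n,X):
    c=r.camera_info(n);p=np.array(c['R'])@np.array(X)+c['t'];return np.array([c['fx']*p[0]/p[2]+c['cx'],c['fy']*p[1]/p[2]+c['cy']])
def tri(a,b):
    "triangulate: a=(u,v) top, b=(u,v) side"
    A=[];
    P=[]
    for n in("top","side"):
        c=r.camera_info(n);K=np.array([[c['fx'],0,c['cx']],[0,c['fy'],c['cy']],[0,0,1]]);P.append(K@np.c_[c['R'],c['t']])
    X=cv2.triangulatePoints(P[0],P[1],np.array(a,float).reshape(2,1),np.array(b,float).reshape(2,1))[:,0];return X[:3]/X[3]
def crop(n,x0,y0,w,h,s,f,im=None):
    im=r.snapshot(n) if im is None else im
    cv2.imwrite(f,cv2.resize(im[y0:y0+h,x0:x0+w,::-1],None,fx=s,fy=s,interpolation=cv2.INTER_CUBIC))
E
python3 - <<'E'
import cv2
from h import *
crop("top",160,120,266,200,3,"pics/tc.png",cv2.imread("pics/top0.png")[:,:,::-1])
crop("side",170,160,266,200,3,"pics/sc.png",cv2.imread("pics/side0.png")[:,:,::-1])
crop("top",400,190,100,75,6,"pics/td.png",cv2.imread("pics/top0.png")[:,:,::-1])
E
```

```text
(no output)
```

View pics/tc.png

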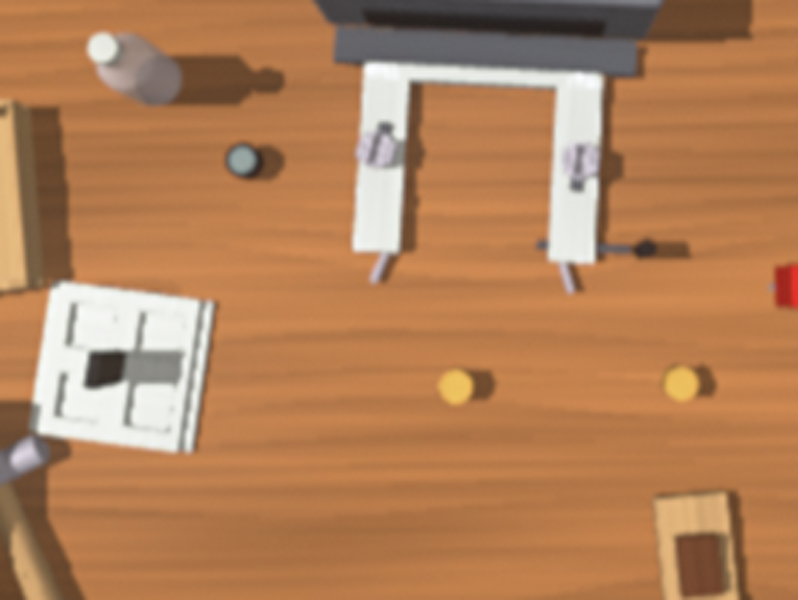

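View pics/sc.png

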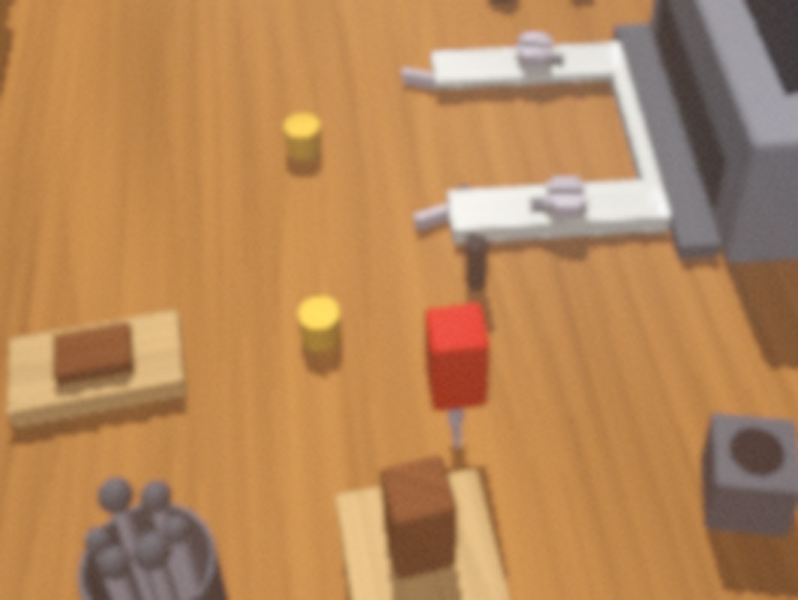

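View pics/td.png

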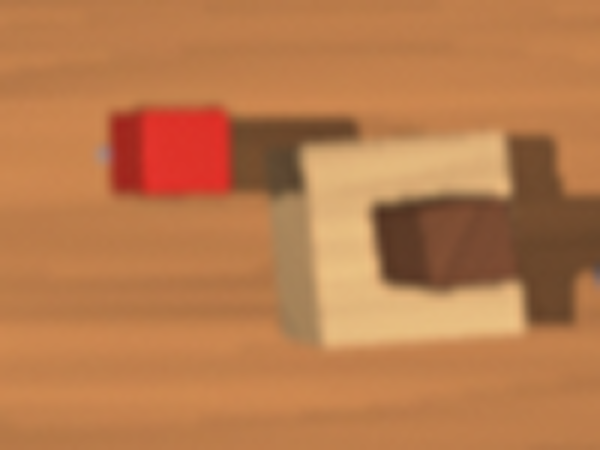

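The crops show these:
- **Driver:** the brown handle in the 80 mm square stand is at top px (477,230) and side px (310,330). The red one at (430,215) stands free beside it. The wood block at (393,307) is low and oblong, so it is not the stand. The brown driver is the one that fits.
- **Seals:** only two, at (312,249) and (388,248).
- **Bolt knob:** at top px (375,203).

Next I'll measure them in both views.

```bash
python3 - <<'E'
from h import *
np.set_printoptions(precision=4,suppress=True)
T=cv2.imread("pics/top0.png");S=cv2.imread("pics/side0.png")
def comps(im,m,lo):
    n,l,st,ce=cv2.connectedComponentsWithStats(m.astype(np.uint8));return [(i,st[i],ce[i],l) for i in range(1,n) if st[i,4]>lo]
def hs(im): return cv2.cvtColor(im,cv2.COLOR_BGR2HSV).astype(int)
for n,im in(("T",T),("S",S)):
    h=hs(im);m=(h[...,0]>18)&(h[...,0]<32)&(h[...,1]>150)&(h[...,2]>150)
    for i,s,c,l in comps(im,m,25): print(n,"yellow",s,c)
h=hs(T);m=(h[...,1]<40)&(h[...,2]>190)
for i,s,c,l in comps(T,m,300):
    co=cv2.findContours((l==i).astype(np.uint8),cv2.RETR_EXTERNAL,cv2.CHAIN_APPROX_NONE)[0][0]
    print("T white",s,c)
    for z in(0.004,0.010,0.016):
        w=np.array([px("top",*p[0],z)[:2] for p in co],np.float32);a=cv2.minAreaRect(w);print(z,a)
    ap=cv2.approxPolyDP(co,3,True)[:,0];print(ap.tolist())
# hand points (crop coords -> px)
def tc(u,v):return(160+u/3,120+v/3)
def sc(u,v):return(170+u/3,160+v/3)
def td(u,v):return(400+u/6,190+v/6)
print("knobtop",tri(tc(643,248),sc(476,240)))
print("headL",tri(tc(379,148),sc(535,42)),"headR",tri(tc(581,160),sc(566,186)))
print("sealA",tri(tc(456,386),sc(302,124)),"sealB",tri(tc(681,383),sc(319,310)))
print("railR mouth outer",tri(tc(597,263),sc(455,231)),"railL mouth outer",tri(tc(353,250),sc(433,52)))
print("driver top corners",[px("top",*td(*p),.116) for p in((420,205),(515,200),(515,285),(432,290))])
print("stand top corners",[px("top",*td(*p),.056) for p in((298,145),(505,132),(525,333),(322,348))])
print("stand tri far-left corner",tri(td(298,145),sc(482,470)),tri(td(322,348),sc(338,492)))
print("driver top tri",tri(td(420,205),sc(444,460)),tri(td(432,290),sc(382,470)))
E
```

```text
T yellow [382 243  10  10  78] [386.3718 247.4872]
T yellow [307 244  10  10  76] [311.5    248.4474]
S yellow [264 197  13  16 128] [270.1953 203.3438]
S yellow [269 258  15  19 197] [275.7919 266.0508]
T white [ 278  141   83   76 1905] [319.4105 170.9969]
0.004 ((0.6172765493392944, 0.00046553462743759155), (0.20725804567337036, 0.18827524781227112), 86.27194213867188)
0.01 ((0.6166161298751831, 0.0002641156315803528), (0.205983504652977, 0.18711738288402557), 86.27195739746094)
0.016 ((0.6159558892250061, 6.268173456192017e-05), (0.2047089785337448, 0.1859595775604248), 86.27197265625)
[[282, 141], [278, 202], [287, 204], [284, 213], [292, 202], [293, 176], [286, 175], [289, 166], [286, 174], [281, 174], [285, 161], [289, 159], [294, 165], [297, 145], [346, 149], [343, 205], [349, 216], [347, 208], [357, 206], [358, 179], [354, 184], [349, 179], [352, 167], [356, 168], [355, 177], [358, 176], [360, 146]]
T white [ 171  214   55   56 1977] [197.3606 241.3445]
0.004 ((0.4583694338798523, 0.3127482533454895), (0.12871888279914856, 0.12974317371845245), 81.8187484741211)
0.01 ((0.458
[... 700 characters left out ...]
 0.5499 -0.1377  0.0438]
headL [0.6367 0.08   0.035 ] headR [ 0.6245 -0.0888  0.0363]
sealA [0.4382 0.0178 0.0252] sealB [ 0.4385 -0.1685  0.0261]
railR mouth outer [ 0.54   -0.102   0.0156] railL mouth outer [0.5535 0.105  0.0137]
driver top corners [array([ 0.4962, -0.3431,  0.116 ]), array([ 0.4976, -0.3784,  0.116 ]), array([ 0.466, -0.377,  0.116]), array([ 0.4645, -0.3462,  0.116 ])]
stand top corners [array([ 0.5198, -0.317 ,  0.056 ]), array([ 0.524 , -0.3998,  0.056 ]), array([ 0.4439, -0.404 ,  0.056 ]), array([ 0.4388, -0.3234,  0.056 ])]
stand tri far-left corner [ 0.5211 -0.3184  0.0521] [ 0.4393 -0.3232  0.057 ]
driver top tri [ 0.4961 -0.3449  0.1109] [ 0.4639 -0.3472  0.1129]
```

```bash
cat > fit.py <<'E'
from h import *
from scipy.optimize import minimize
def segpts(segs,n=40):
    out=[]
    for a,b in segs:
        a,b=np.array(a,float),np.array(b,float);t=np.linspace(.05,.95,n)[:,None];out.append(a+(b-a)*t)
    return np.array(out)
def score(p,P,ims,sig):
    c,s=np.cos(p[2]),np.sin(p[2]);M=np.array([[c,-s,0],[s,c,0],[0,0,1]]);tot=0
    for n,im in ims.items():
        W=P@M.T+[p[0],p[1],0];ci=r.camera_info(n)
        C=W@np.array(ci['R']).T+ci['t'];uv=np.stack([ci['fx']*C[...,0]/C[...,2]+ci['cx'],ci['fy']*C[...,1]/C[...,2]+ci['cy']],-1)
        d=uv[:,-1]-uv[:,0];nn=np.stack([-d[:,1],d[:,0]],-1);nn/=np.linalg.norm(nn,axis=1)[:,None]
        f=lambda q:cv2.remap(im,q[...,0].astype(np.float32),q[...,1].astype(np.float32),cv2.INTER_LINEAR)
        g=f(uv+nn[:,None]*1.)-f(uv-nn[:,None]*1.);tot+=np.abs(g.mean(1)).sum()
    return -tot
def fit(p0,segs,names=("top","side"),imgs=None):
    P=segpts(segs);res={}
    imgs=imgs or {n:r.snapshot(n) for n in names}
    for key in list(names)+(["both"] if len(names)>1 else []):
        p=np.array(p0,float)
        for sig in(2.,.8):
            ims={n:cv2.GaussianBlur(imgs[n].astype(np.float32).mean(2),(0,0),sig) for n in(names if key=="both" else [key])}
            p=minimize(score,p,(P,ims,sig),method="Nelder-Mead",options=dict(initial_simplex=p+np.array([[0,0,0],[.004,0,0],[0,.004,0],[0,0,.03]]))).x
        res[key]=np.round(p,4);print(key,res[key],round(-score(p,P,ims,1),1))
    return res
Z=.016
BED=[((-.085,y,Z),(.06,y,Z)) for y in(.102,.064,-.064,-.102)]+[((-.085,y,Z),(-.085,y2,Z)) for y,y2 in((.102,.064),(-.064,-.102))]+[((.064,-.064,Z),(.064,.064,Z))]
TRAY=[((-.064,-.06,.01),(.064,-.06,.01)),((-.064,.07,.004),(.064,.07,.004)),((.064,-.07,.004),(.064,.07,.004)),((-.064,-.07,.004),(-.064,.07,.004)),((-.064,-.07,.004),(.064,-.07,.004))]
STAND=[((a*.04,b*.04,.056),(c*.04,d*.04,.056)) for a,b,c,d in((-1,-1,1,-1),(1,-1,1,1),(1,1,-1,1),(-1,1,-1,-1))]
H=.017
DRV=[((a*H,b*H,.116),(c*H,d*H,.116)) for a,b,c,d in((-1,-1,1,-1),(1,-1,1,1),(1,1,-1,1),(-1,1,-1,-1))]
E
python3 - <<'E'
from fit import *
I={n:cv2.imread(f"pics/{n}0.png")[:,:,::-1] for n in("top","side")}
print("bed");fit((.631,-.003,-.066),BED,imgs=I)
print("tray");fit((.458,.310,-.15),TRAY,imgs=I)
print("stand");fit((.4815,-.361,-.05),STAND,imgs=I)
print("drv");fit((.481,-.361,-.05),DRV,imgs=I)
def tc(u,v):return(160+u/3,120+v/3)
print(tri((386.4,247.5),(276.2,263.3)),tri((311.5,248.4),(270.7,201.2)))
E
```

```text
bed
top [ 0.6324 -0.002  -0.0685] 467.0Traceback (most recent call last):
  File "<stdin>", line 3, in <module>
  File "fit.py", line 24, in fit
    p=minimize(score,p,(P,ims,sig),method="Nelder-Mead",options=dict(initial_simplex=p+np.array([[0,0,0],[.004,0,0],[0,.004,0],[0,0,.03]]))).x
      ~~~~~~~~^^^^^^^^^^^^^^^^^^^^^^^^^^^^^^^^^^^^^^^^^^^^^^^^^^^^^^^^^^^^^^^^^^^^^^^^^^^^^^^^^^^^^^^^^^^^^^^^^^^^^^^^^^^^^^^^^^^^^^^^^^^^^^
    res = _minimize_neldermead(fun, x0, args, callback, bounds=bounds,
                               **options)
    fxr = func(xr)
    fx = function(np.copy(x), *(wrapper_args + args))
  File "fit.py", line 11, in score
    W=P@M.T+[p[0],p[1],0];ci=r.camera_info(n)
                             ~~~~~~~~~~~~~^^^
ValueError: time passes only in moves, steps and waits
```

```bash
python3 - <<'E'
s=open('h.py').read()
s=s.replace("def px(","CI={n:r.camera_info(n) for n in('top','side')}\ndef px(",1)
a,b=s.split("def px(",1); s=a+"def px("+b.replace("r.camera_info(n)","CI[n]")
open('h.py','w').write(s)
f=open('fit.py').read().replace("r.camera_info(n)","CI[n]");open('fit.py','w').write(f)
E
python3 - <<'E'
from fit import *
I={n:cv2.imread(f"pics/{n}0.png")[:,:,::-1] for n in("top","side")}
print("bed");fit((.631,-.003,-.066),BED,imgs=I)
print("tray");fit((.458,.310,-.15),TRAY,imgs=I)
print("stand");fit((.4815,-.361,-.05),STAND,imgs=I)
print("drv");fit((.481,-.361,-.05),DRV,imgs=I)
print(tri((386.4,247.5),(276.2,263.3)),tri((311.5,248.4),(270.7,201.2)))
E
```

```text
bed
top [ 0.6324 -0.002  -0.0685] 467.0
side [ 0.6289 -0.0028 -0.0633] 274.4
both [ 0.6308 -0.0021 -0.0647] 708.8
tray
top [ 0.4576  0.307  -0.1376] 300.0
side [ 0.454   0.3054 -0.1423] 167.0
both [ 0.4566  0.3069 -0.1386] 445.3
stand
top [ 0.4824 -0.3605  0.0594] 129.9
side [ 0.48   -0.3609  0.0575] 95.3
both [ 0.4807 -0.3608  0.0599] 214.1
drv
top [ 0.4838 -0.3598  0.0295] 124.7
side [ 0.4785 -0.3624  0.0342] 95.1
both [ 0.4808 -0.3619 -0.1129] 157.8
[ 0.43855416 -0.16724776  0.02463672] [0.43858585 0.0191357  0.02436373]
```

```bash
cat > g.py <<'E'
import sys
from h import *
B=np.array([.6308,-.0021]);BY=-.0647
def bed(x,y): c,s=np.cos(BY),np.sin(BY);return B[0]+c*x-s*y,B[1]+s*x+c*y
def tray(x,y,o=(.4566,.3069,-.139)): c,s=np.cos(o[2]),np.sin(o[2]);return o[0]+c*x-s*y,o[1]+s*x+c*y
def go(x,y,z,phi):
    s=r.get_state();Rc=Ro.from_quat(s['eef_rot']);yc=Rc.apply([0,1,0]);cur=np.degrees(np.arctan2(yc[1],yc[0]))
    phi=cur+(phi-cur+90)%180-90;p=np.radians(phi)
    Rd=Ro.from_matrix(np.c_[[-0,0,0],[0,0,0],[0,0,0]]+np.column_stack([[-np.sin(p)*1,np.cos(p),0],[np.cos(p),np.sin(p),0],[0,0,-1]]))
    sh=Rc.inv().apply(np.array([x,y,z])-s['tool_pos'])*1000;tu=(Rc.inv()*Rd).as_rotvec(degrees=True)
    print("to",np.round([x,y,z],4),"shift",np.round(sh,1),"turn",np.round(tu,1),"| pos",np.round(s['tool_pos'],4),"phi",round(cur,1),"t",round(s['clock'],1),"q7",round(s['q'][6],2),"open",round(s['opening'],3),"ff",round(s['finger_force'],1),"F",np.round(s['contact_force'],1),"M",np.round(s['moment'],2))
E
python3 -c "
from g import *
go(*bed(-.072,-.142),.20,86.3); go(*bed(-.072,-.142),.02,86.3)"
```

```text
to [ 0.5498 -0.1391  0.2   ] shift [-567.  -621.1   39.1] turn [ -0.1  -0.  -10.8] | pos [0.1568 0.6044 0.238 ] phi 75.5 t 0.1 q7 -0.22 open 1.001 ff 0.0 F [ 0.4 -0.8  1. ] M [-0.05  0.01 -0.02]
to [ 0.5498 -0.1391  0.02  ] shift [-567.  -620.8  219.1] turn [ -0.1  -0.  -10.8] | pos [0.1568 0.6044 0.238 ] phi 75.5 t 0.1 q7 -0.22 open 1.001 ff 0.0 F [ 0.4 -0.8  1. ] M [-0.05  0.01 -0.02]
```

move_arm(
  targets=[
    [[0.36,-140,-150,0,0,0,-3],[0.36,-300,-320,10,0,0,-6],[0.36,-567,-621,20,0,0,-10.8],[0.36,-567,-621,39,0,0,-10.8],[0.36,-567,-621,39,0,0,-10.8],[0.36,-567,-621,39,0,0,-10.8],[0.36,-567,-621,39,0,0,-10.8],[0.36,-567,-621,39,0,0,-10.8],[0.36,-567,-621,39,0,0,-10.8],[0.36,-567,-621,39,0,0,-10.8]],
  ],
)

```text
clock: 1.35
tool_pos: [0.4498, 0.0515, 0.2114]
eef_rot: [0.033, 0.999, 0.0, 0.0]
contact_force: [0.8, 0.5, -0.3]
opening: 0.36
finger_force: 0.0
```

move_arm(
  targets=[
    [[0.36,0,0,0,0,0,0],[0.36,0,0,0,0,0,0],[0.36,0,0,0,0,0,0],[0.36,0,0,0,0,0,0]],
  ],
)

```text
clock: 1.85
tool_pos: [0.4486, 0.0548, 0.2117]
eef_rot: [0.031, 1.0, 0.0, 0.0]
contact_force: [0.0, 0.1, -0.0]
opening: 0.356
finger_force: 0.0
```

```bash
python3 -c "
from g import *
go(*bed(-.072,-.142),.02,86.3)"
```

```text
to [ 0.5498 -0.1391  0.02  ] shift [-113.  -187.3  191.6] turn [ 0.  -0.   0.1] | pos [0.4486 0.0548 0.2117] phi 86.4 t 1.9 q7 0.95 open 0.356 ff 0.0 F [ 0.   0.1 -0. ] M [0.09 0.02 0.03]
```

move_arm(
  targets=[
    [[0.36,-113,-187,60,0,0,0],[0.36,-113,-187,60,0,0,0],[0.36,-113,-187,60,0,0,0],[0.36,-113,-187,60,0,0,0],[0.36,-113,-187,120,0,0,0],[0.36,-113,-187,160,0,0,0],[0.36,-113,-187,160,0,0,0],[0.36,-113,-187,160,0,0,0]],
  ],
)

```text
clock: 2.85
tool_pos: [0.5506, -0.14, 0.0529]
eef_rot: [0.032, 0.999, 0.0, 0.001]
contact_force: [-0.5, 1.0, -0.1]
opening: 0.36
finger_force: 0.0
```

```bash
python3 -c "
from g import *
go(*bed(-.072,-.142),.02,86.3)
crop('side',250,170,160,120,5,'pics/k1.png')"
```

```text
to [ 0.5498 -0.1391  0.02  ] shift [ 1.   0.8 32.9] turn [0.  0.1 0. ] | pos [ 0.5506 -0.14    0.0529] phi 86.3 t 2.9 q7 1.24 open 0.36 ff 0.0 F [-0.5  1.  -0.1] M [ 0.04 -0.01 -0.01]
```

View pics/k1.png

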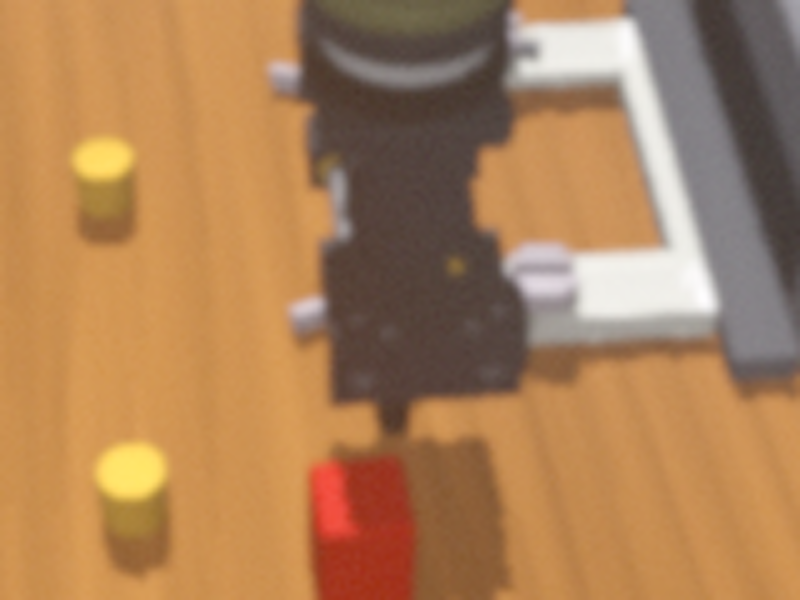

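```bash
python3 -c "
from g import *
print(tri((430.8,215),(322.3,264)), tri((423,222),(312.7,268)))"
```

```text
[ 0.51730318 -0.25556759  0.11801774] [ 0.5019214  -0.24328826  0.09424584]
```

move_arm(
  targets=[
    [[0.4,0,0,-40,0,0,0],[0.4,0,0,-40,0,0,10],[0.4,0,0,-40,0,0,20],[0.4,0,0,-40,0,0,20]],
  ],
)

```text
clock: 3.4
tool_pos: [0.5507, -0.1406, 0.0936]
eef_rot: [0.205, 0.979, -0.0, 0.002]
contact_force: [-1.1, -0.5, 0.0]
opening: 0.397
finger_force: 0.0
```

```bash
python3 -c "
from g import *
go(*bed(-.072,-.142),.1,-3.7)"
```

```text
to [ 0.5498 -0.1391  0.1   ] shift [ 1.4  0.9 -6.4] turn [ 0.1  0.1 70.1] | pos [ 0.5507 -0.1406  0.0936] phi 66.4 t 3.4 q7 1.03 open 0.397 ff 0.0 F [-1.1 -0.5  0. ] M [-0.03  0.03  0.01]
```

move_arm(
  targets=[
    [[0.4,1,1,-6,0,0,70],[0.4,1,1,-6,0,0,70],[0.4,1,1,-6,0,0,70],[0.4,1,1,-6,0,0,70],[0.4,1,1,-6,0,0,70],[0.4,1,1,-6,0,0,70],[0.4,1,1,-6,0,0,70],[0.4,1,1,30,0,0,70],[0.4,1,1,74,0,0,70],[0.4,1,1,74,0,0,70]],
  ],
)

```text
clock: 4.65
tool_pos: [0.5473, -0.1384, 0.0159]
eef_rot: [0.729, 0.685, -0.001, -0.003]
contact_force: [0.2, -0.1, 0.1]
opening: 0.397
finger_force: 0.0
```

move_arm(
  newtons=30,
  targets=[
    [[0,0,0,0,0,0,0],[0,0,0,0,0,0,0],[0,0,0,0,0,0,0],[0,0,0,0,0,0,0],[0,0,0,0,0,0,0],[0,0,0,0,0,0,0]],
  ],
)

```text
clock: 5.4
tool_pos: [0.55, -0.1396, 0.0193]
eef_rot: [0.73, 0.684, 0.001, 0.001]
contact_force: [-1.2, 0.1, 8.1]
opening: 0.173
finger_force: 30.0
```

```bash
python3 -c "
from g import *
go(*bed(-.072,-.142),.02,-3.7);go(*bed(-.072,-.179),.02,-3.7)"
```

```text
to [ 0.5498 -0.1391  0.02  ] shift [ 0.5 -0.3 -0.7] turn [ 0.1  0.  -0. ] | pos [ 0.55   -0.1396  0.0193] phi -3.7 t 5.4 q7 0.27 open 0.173 ff 30.0 F [-1.2  0.1  8.1] M [-0.02  0.25  0.01]
to [ 0.5474 -0.1761  0.02  ] shift [-36.5  -0.3  -0.6] turn [ 0.1  0.  -0. ] | pos [ 0.55   -0.1396  0.0193] phi -3.7 t 5.4 q7 0.27 open 0.173 ff 30.0 F [-1.2  0.1  8.1] M [-0.02  0.25  0.01]
```

move_arm(
  targets=[
    [[0,-8,0,0,0,0,0],[0,-16,0,0,0,0,0],[0,-24,0,0,0,0,0],[0,-31,0,0,0,0,0],[0,-36,0,0,0,0,0],[0,-38,0,0,0,0,0],[0,-38,0,0,0,0,0],[0,-38,0,0,0,0,0]],
  ],
)

```text
clock: 6.4
tool_pos: [0.5478, -0.1734, 0.0193]
eef_rot: [0.729, 0.685, 0.002, -0.001]
contact_force: [-0.4, 6.9, 10.0]
opening: 0.168
finger_force: 30.0
```

```bash
python3 -c "
from g import *
go(*bed(-.072,-.177),.02,-3.7)"
```

```text
to [ 0.5475 -0.1741  0.02  ] shift [-0.6 -0.2 -0.7] turn [ 0.1 -0.3  0.1] | pos [ 0.5478 -0.1734  0.0193] phi -3.6 t 6.4 q7 0.32 open 0.168 ff 30.0 F [-0.4  6.9 10. ] M [ 1.4   0.19 -0.06]
```

move_arm(
  targets=[
    [[0.4,-36,0,0,0,0,0],[0.4,-36,0,0,0,0,0],[0.4,-36,0,0,0,0,0],[0.5,-36,0,-50,0,0,0],[0.5,-36,0,-70,0,0,0],[0.5,-36,0,-70,0,0,0]],
  ],
)

```text
clock: 7.15
tool_pos: [0.5456, -0.2122, 0.089]
eef_rot: [0.729, 0.684, 0.001, 0.001]
contact_force: [0.0, -0.4, -0.7]
opening: 0.501
finger_force: 0.0
```

```bash
python3 - <<'E'
from fit import *
from g import *
im={n:r.snapshot(n) for n in("top","side")};cv2.imwrite("pics/top1.png",im["top"][:,:,::-1])
for n,i in im.items():
    h=cv2.cvtColor(i,cv2.COLOR_RGB2HSV).astype(int);m=(h[...,0]>18)&(h[...,0]<32)&(h[...,1]>150)&(h[...,2]>150)
    k,l,st,ce=cv2.connectedComponentsWithStats(m.astype(np.uint8))
    print(n,[(ce[j].round(1).tolist(),st[j,4]) for j in range(1,k) if st[j,4]>25])
go(.4385,-.168,.05,-3.7);go(.4385,-.168,.01,-3.7)
E
```

```text
top []
side [([270.1, 204.2], np.int32(123)), ([275.9, 267.3], np.int32(141))]
to [ 0.4385 -0.168   0.05  ] shift [  37.2 -108.1   37.1] turn [-0.  -0.1  0. ] | pos [ 0.544 -0.212  0.087] phi -3.7 t 7.2 q7 0.35 open 0.499 ff 0.0 F [-0.6 -0.9 -0.6] M [-0.01  0.06 -0.07]
to [ 0.4385 -0.168   0.01  ] shift [  37.1 -108.1   77.1] turn [-0.  -0.1  0. ] | pos [ 0.544 -0.212  0.087] phi -3.7 t 7.2 q7 0.35 open 0.499 ff 0.0 F [-0.6 -0.9 -0.6] M [-0.01  0.06 -0.07]
```

```bash
python3 - <<'E'
from h import *
im=r.snapshot('side')
crop('side',220,180,200,150,4,'pics/k2.png',im)
E
```

```text
(no output)
```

View pics/k2.png

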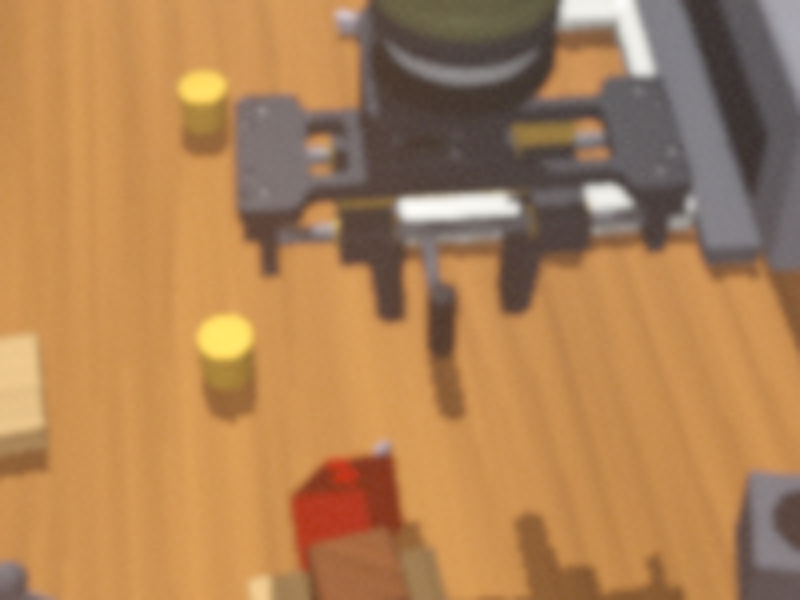

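The view shows my last shift carried on in -y. The bolt is out, with the knob at crop (440,320), but the gripper body knocked over the red look-alike, now at crop (345,500). I made that mistake and will deal with it once the arm is clear. Next is seal B.

move_arm(
  newtons=15,
  targets=[
    [[0.5,37,-50,-10,0,0,0],[0.5,37,-108,0,0,0,0],[0.5,37,-108,0,0,0,0],[0.5,37,-108,30,0,0,0],[0.5,37,-108,77,0,0,0],[0.5,37,-108,77,0,0,0],[0.5,37,-108,77,0,0,0],[0,37,-108,77,0,0,0],[0,37,-108,77,0,0,0],[0,37,-108,77,0,0,0]],
  ],
)

```text
clock: 8.55
tool_pos: [0.4397, -0.1696, 0.0118]
eef_rot: [0.73, 0.684, 0.001, 0.001]
contact_force: [-1.1, -1.2, 8.2]
opening: 0.295
finger_force: 15.0
```

move_arm(
  targets=[
    [[0,0,0,0,0,0,0],[0,0,0,0,0,0,0],[0,0,0,-60,0,0,0],[0,0,0,-120,0,0,0],[0,0,0,-120,0,0,0]],
  ],
)

```text
clock: 9.18
tool_pos: [0.4414, -0.1703, 0.1345]
eef_rot: [0.73, 0.684, 0.002, 0.004]
contact_force: [-0.0, -0.1, -1.6]
opening: 0.306
finger_force: 15.0
```

```bash
python3 - <<'E'
from g import *
go(*tray(.03,-.03),.13,82);go(*tray(.03,-.03),.015,82)
im=r.snapshot('side');cv2.imwrite("pics/s3.png",im[:,:,::-1])
crop('side',240,220,160,120,5,'pics/k3.png',im)
E
```

```text
to [0.4822 0.273  0.13  ] shift [445.   11.6   3.5] turn [  0.3   0.5 -85.8] | pos [ 0.4414 -0.1703  0.1345] phi -3.8 t 9.2 q7 0.38 open 0.306 ff 15.0 F [-0.  -0.1 -1.6] M [-0.13  0.02 -0.03]
to [0.4822 0.273  0.015 ] shift [445.3  10.5 118.5] turn [  0.3   0.5 -85.8] | pos [ 0.4414 -0.1703  0.1345] phi -3.8 t 9.2 q7 0.38 open 0.306 ff 15.0 F [-0.  -0.1 -1.6] M [-0.13  0.02 -0.03]
```

View pics/k3.png

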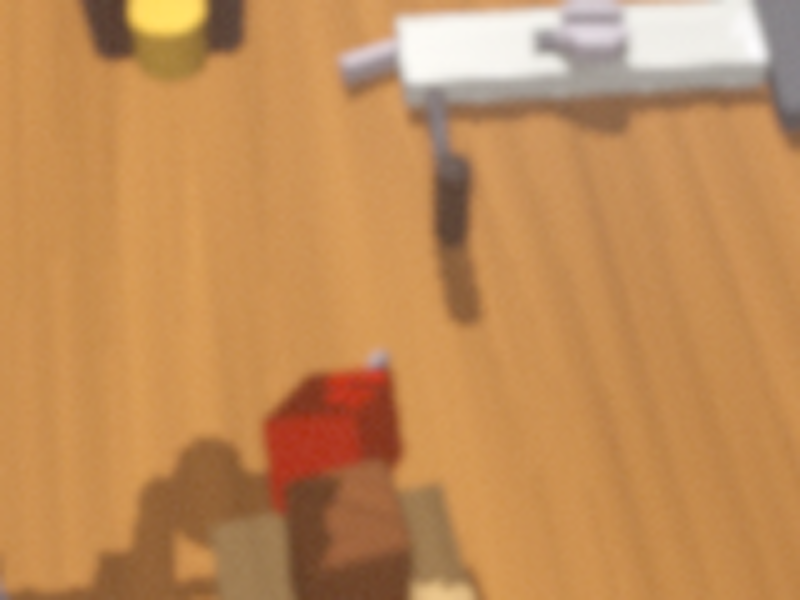

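move_arm(
  targets=[
    [[0,62,0,0,0,0,-10],[0,124,0,0,0,0,-20],[0,186,0,0,0,0,-30],[0,248,3,0,0,0,-40],[0,310,6,0,0,0,-50],[0,372,9,0,0,0,-60],[0,434,12,0,0,0,-70],[0,445,12,0,0,0,-80],[0,445,12,0,0,0,-86],[0,445,12,0,0,0,-86]],
  ],
)

```text
clock: 10.48
tool_pos: [0.479, 0.2737, 0.1291]
eef_rot: [0.068, 0.998, -0.0, -0.001]
contact_force: [0.8, 1.0, -0.9]
opening: 0.296
finger_force: 15.0
```

```bash
python3 - <<'E'
from g import *
im=r.snapshot('top')
cv2.imwrite("pics/top2.png",im[:,:,::-1])
go(*tray(.03,-.03),.017,82)
crop('top',380,180,120,90,5,'pics/t3.png',im)
E
```

```text
to [0.4822 0.273  0.017 ] shift [-3.200e+00  1.000e-01  1.124e+02] turn [-0.1 -0.1  0.1] | pos [0.4792 0.2735 0.1294] phi 82.1 t 10.5 q7 0.66 open 0.302 ff 15.0 F [-0.  -0.2 -1.6] M [0.05 0.03 0.05]
```

View pics/t3.png

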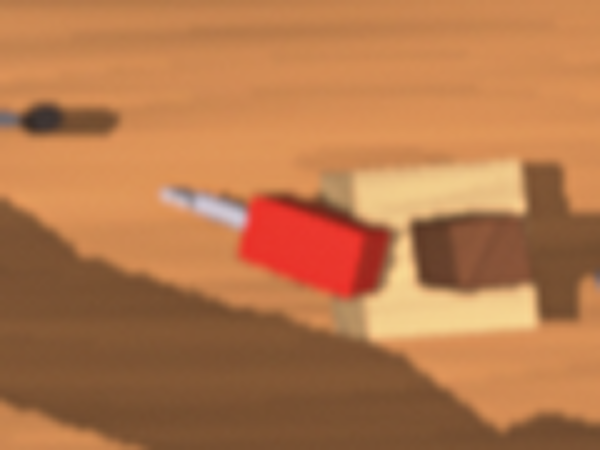

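Top view: the red driver leans on the stand's edge, with its blade at px (413,218) and handle end at px (457,233). It does not touch the brown driver. Next I'll place the seal in the tray.

move_arm(
  targets=[
    [[0,-3,0,60,0,0,0],[0,-3,0,90,0,0,0],[0,-3,0,108,0,0,0],[0,-3,0,112,0,0,0],[0,-3,0,112,0,0,0],[0.45,-3,0,112,0,0,0],[0.45,-3,0,112,0,0,0],[0.45,-3,0,112,0,0,0],[0.45,-3,0,50,0,0,0],[0.5,-3,0,0,0,0,0]],
  ],
)

```text
clock: 11.78
tool_pos: [0.4827, 0.2736, 0.1318]
eef_rot: [0.067, 0.998, -0.0, -0.0]
contact_force: [0.8, 0.2, -0.1]
opening: 0.499
finger_force: 0.0
```

```bash
python3 - <<'E'
from g import *
for n in("top","side"):
    i=r.snapshot(n);cv2.imwrite(f"pics/{n}4.png",i[:,:,::-1]);h=cv2.cvtColor(i,cv2.COLOR_RGB2HSV).astype(int);m=(h[...,0]>18)&(h[...,0]<32)&(h[...,1]>150)&(h[...,2]>150)
    k,l,st,ce=cv2.connectedComponentsWithStats(m.astype(np.uint8))
    print(n,[(ce[j].round(1).tolist(),int(st[j,4])) for j in range(1,k) if st[j,4]>15])
print("seal expected",proj("side",(*tray(.03,-.03),.02)))
go(.4385,.0185,.12,90);go(.4385,.0185,.011,90)
E
```

```text
top [([300.9, 249.1], 26)]
side [([279.5, 140.8], 26), ([267.0, 197.0], 116)]
seal expected [281.02208589 140.60470537]
to [0.4385 0.0185 0.12  ] shift [  12.2 -261.    13.7] turn [ 0.3  0.4 -7.8] | pos [0.4857 0.2754 0.1355] phi 82.2 t 11.9 q7 0.66 open 0.501 ff 0.0 F [-0.1  0.6 -0.3] M [ 0.   -0.04 -0.03]
to [0.4385 0.0185 0.011 ] shift [  13.  -261.7  122.7] turn [ 0.3  0.4 -7.8] | pos [0.4857 0.2754 0.1355] phi 82.2 t 11.9 q7 0.66 open 0.501 ff 0.0 F [-0.1  0.6 -0.3] M [ 0.   -0.04 -0.03]
```

```bash
python3 - <<'E'
from g import *
def cen(n):
    i=r.snapshot(n);h=cv2.cvtColor(i,cv2.COLOR_RGB2HSV).astype(int);m=(h[...,0]>15)&(h[...,0]<34)&(h[...,1]>130)&(h[...,2]>60)
    k,l,st,ce=cv2.connectedComponentsWithStats(m.astype(np.uint8));return [(ce[j].round(1).tolist(),st[j].tolist()) for j in range(1,k) if st[j,4]>25 and 255<ce[j][0]<325 and 170<ce[j][1]<260]
a=cen("side");print(a,cen("top"))
print(np.array([.4386,.0188,0])+px("side",267,197,.015)-px("side",270.2,203.3,.015), proj("top",(.4386,.0188,.026)))
go(.4385,.0185,.12,90)
E
```

```text
[([266.9, 197.1], [254, 189, 21, 18, 221]), ([313.6, 219.0], [311, 211, 6, 14, 31]), ([268.8, 221.9], [267, 215, 6, 16, 34])] [([301.3, 250.3], [295, 244, 13, 13, 120])]
[0.43231036 0.04221825 0.        ] [311.58600255 248.71297927]
to [0.4385 0.0185 0.12  ] shift [  10.  -259.    11.1] turn [ 0.1  0.1 -7.8] | pos [0.4833 0.2738 0.1315] phi 82.2 t 12.0 q7 0.66 open 0.499 ff 0.0 F [-0.7 -0.4 -0.7] M [0.02 0.02 0.05]
```

```bash
python3 - <<'E'
from g import *
go(.4332,.0432,.12,85);go(.4332,.0432,.011,85)
E
```

```text
to [0.4332 0.0432 0.12  ] shift [  18.6 -235.3   11.2] turn [ 0.1  0.1 -2.8] | pos [0.4833 0.2738 0.1315] phi 82.2 t 12.0 q7 0.66 open 0.499 ff 0.0 F [-0.7 -0.4 -0.7] M [0.02 0.02 0.05]
to [0.4332 0.0432 0.011 ] shift [  18.8 -235.4  120.2] turn [ 0.1  0.1 -2.8] | pos [0.4833 0.2738 0.1315] phi 82.2 t 12.0 q7 0.66 open 0.499 ff 0.0 F [-0.7 -0.4 -0.7] M [0.02 0.02 0.05]
```

move_arm(
  targets=[
    [[0.65,5,-62,0,0,0,-1],[0.65,10,-124,0,0,0,-2],[0.65,15,-186,0,0,0,-3],[0.65,19,-235,10,0,0,-3],[0.65,19,-235,50,0,0,-3],[0.65,19,-235,60,0,0,-3]],
  ],
)

```text
clock: 12.72
tool_pos: [0.4307, 0.0427, 0.0684]
eef_rot: [0.042, 0.999, -0.001, -0.002]
contact_force: [-0.4, 0.3, 0.4]
opening: 0.65
finger_force: 0.0
```

```bash
python3 - <<'E'
from g import *
n="side"
i=r.snapshot(n);cv2.imwrite("pics/s5.png",i[:,:,::-1]);h=cv2.cvtColor(i,cv2.COLOR_RGB2HSV).astype(int);m=(h[...,0]>18)&(h[...,0]<32)&(h[...,1]>150)&(h[...,2]>150)
k,l,st,ce=cv2.connectedComponentsWithStats(m.astype(np.uint8))
print(n,[(ce[j].round(1).tolist(),int(st[j,4])) for j in range(1,k) if st[j,4]>15])
go(.4332,.0432,.011,85)
E
```

```text
side [([280.4, 141.7], 34), ([267.8, 196.8], 114)]
to [0.4332 0.0432 0.011 ] shift [-2.6 -0.1 57.2] turn [-0.1 -0.3  0.3] | pos [0.4309 0.0435 0.0682] phi 85.3 t 12.8 q7 0.9 open 0.65 ff 0.0 F [-0.6  0.9 -0.3] M [ 0.08 -0.03  0.04]
```

move_arm(
  targets=[
    [[0.65,0,0,30,0,0,0],[0.65,0,0,58,0,0,0],[0.65,0,0,58,0,0,0],[0.2,0,0,58,0,0,0],[0,0,0,58,0,0,0],[0,0,0,58,0,0,0],[0,0,0,58,0,0,0],[0,0,0,58,0,0,0],[0,0,0,10,0,0,0],[0,0,0,-60,0,0,0]],
  ],
)

```text
clock: 14.02
tool_pos: [0.4374, 0.0385, 0.066]
eef_rot: [0.043, 0.999, -0.007, 0.005]
contact_force: [1.7, -1.0, -1.1]
opening: 0.302
finger_force: 15.0
```

move_arm(
  targets=[
    [[0,0,0,-60,0,0,0],[0,0,0,-60,0,0,0]],
  ],
)

```text
clock: 14.28
tool_pos: [0.4383, 0.0399, 0.1284]
eef_rot: [0.043, 0.999, -0.005, 0.008]
contact_force: [-0.3, 0.6, -1.3]
opening: 0.3
finger_force: 15.0
```

```bash
python3 - <<'E'
from g import *
i=r.snapshot("top");cv2.imwrite("pics/t5.png",i[:,:,::-1])
h=cv2.cvtColor(i,cv2.COLOR_RGB2HSV).astype(int);m=(h[...,0]>18)&(h[...,0]<32)&(h[...,1]>150)&(h[...,2]>150)
k,l,st,ce=cv2.connectedComponentsWithStats(m.astype(np.uint8))
print([(ce[j].round(1).tolist(),int(st[j,4])) for j in range(1,k) if st[j,4]>15],proj("top",(*tray(.03,-.03),.03)))
from fit import fit,TRAY
fit((.4566,.3069,-.139),TRAY,names=("top",),imgs={"top":i})
go(*tray(-.03,.03),.13,82);go(*tray(-.03,.03),.017,82)
E
```

```text
[] [209.92952993 232.39850565]
top [ 0.4576  0.307  -0.1376] 280.3
to [0.431  0.3408 0.13  ] shift [ 32.9 299.7  -6.5] turn [-0.6  0.9  3. ] | pos [0.438  0.0393 0.1274] phi 85.0 t 14.3 q7 0.34 open 0.296 ff 15.0 F [ 1.  -0.2 -0.8] M [-0.   -0.03 -0.  ]
to [0.431  0.3408 0.017 ] shift [ 34.7 300.9 106.5] turn [-0.6  0.9  3. ] | pos [0.438  0.0393 0.1274] phi 85.0 t 14.3 q7 0.34 open 0.296 ff 15.0 F [ 1.  -0.2 -0.8] M [-0.   -0.03 -0.  ]
```

```bash
python3 - <<'E'
from g import *
o=(.4572,.307,-.138)
go(*tray(-.03,-.03,o),.13,82);go(*tray(-.03,-.03,o),.017,82)
E
```

```text
to [0.4234 0.2814 0.13  ] shift [ 35.4 239.9  -5.9] turn [-0.6  0.9  3. ] | pos [0.438  0.0393 0.1274] phi 85.0 t 14.3 q7 0.34 open 0.296 ff 15.0 F [ 1.  -0.2 -0.8] M [-0.   -0.03 -0.  ]
to [0.4234 0.2814 0.017 ] shift [ 37.2 241.1 107.1] turn [-0.6  0.9  3. ] | pos [0.438  0.0393 0.1274] phi 85.0 t 14.3 q7 0.34 open 0.296 ff 15.0 F [ 1.  -0.2 -0.8] M [-0.   -0.03 -0.  ]
```

move_arm(
  targets=[
    [[0,10,60,0,0,0,1],[0,20,120,0,0,0,2],[0,30,180,0,0,0,3],[0,36,240,0,0,0,3],[0,36,240,0,0,0,3],[0,36,240,0,0,0,3],[0,36,240,0,0,0,3]],
  ],
)

```text
clock: 15.2
tool_pos: [0.4221, 0.2789, 0.1214]
eef_rot: [0.07, 0.997, -0.008, 0.006]
contact_force: [0.5, -0.4, -1.3]
opening: 0.301
finger_force: 15.0
```

```bash
python3 - <<'E'
from g import *
go(*tray(-.03,-.03,(.4572,.307,-.138)),.017,82)
E
```

```text
to [0.4234 0.2814 0.017 ] shift [  0.4   4.2 104.3] turn [-0.9  0.8 -0. ] | pos [0.4221 0.2789 0.1214] phi 82.0 t 15.2 q7 -0.01 open 0.301 ff 15.0 F [ 0.5 -0.4 -1.3] M [ 0.04 -0.04 -0.02]
```

move_arm(
  targets=[
    [[0,0,3,40,-0.9,0.8,0],[0,0,3,80,-0.9,0.8,0],[0,0,3,100,-0.9,0.8,0],[0,0,3,104,-0.9,0.8,0],[0,0,3,104,-0.9,0.8,0],[0.45,0,3,104,-0.9,0.8,0],[0.45,0,3,104,-0.9,0.8,0],[0.45,0,3,104,-0.9,0.8,0],[0.45,0,3,40,-0.9,0.8,0],[0.4,0,3,0,-0.9,0.8,0]],
  ],
)

```text
clock: 16.45
tool_pos: [0.4224, 0.2846, 0.1239]
eef_rot: [0.069, 0.998, 0.002, -0.0]
contact_force: [1.5, 0.2, -0.4]
opening: 0.401
finger_force: 0.0
```

```bash
python3 - <<'E'
from g import *
from fit import fit,TRAY
i={n:r.snapshot(n) for n in("top","side")}
fit((.4572,.307,-.138),TRAY,imgs=i)
crop("side",230,100,80,60,5,"pics/s6.png",i["side"])
go(.4572,.307,.12,82);go(.4572,.307,.035,82)
E
```

```text
top [ 0.459   0.3054 -0.13  ] 189.7
side [ 0.4544  0.3053 -0.1419] 151.9
both [ 0.4568  0.3053 -0.136 ] 317.7
to [0.4572 0.307  0.12  ] shift [-29.9  25.1   6.3] turn [0.6 0.2 0.1] | pos [0.4241 0.2862 0.1259] phi 82.1 t 16.6 q7 -0.0 open 0.405 ff 0.0 F [ 0.3  0.8 -0.3] M [-0.02 -0.04  0.01]
to [0.4572 0.307  0.035 ] shift [-29.5  24.2  91.3] turn [0.6 0.2 0.1] | pos [0.4241 0.2862 0.1259] phi 82.1 t 16.6 q7 -0.0 open 0.405 ff 0.0 F [ 0.3  0.8 -0.3] M [-0.02 -0.04  0.01]
```

View pics/s6.png

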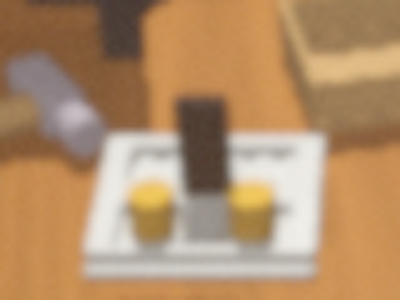

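Both seals stand in the two pockets nearest the camera, at crop (152,210) and (250,210). I'll grip the tray handle next.

move_arm(
  newtons=40,
  targets=[
    [[0.4,-30,23,0,0.3,0,0],[0.4,-30,23,40,0.3,0,0],[0.4,-30,23,80,0.3,0,0],[0.4,-30,23,90,0.3,0,0],[0.4,-30,23,90,0.3,0,0],[0,-30,23,90,0.3,0,0],[0,-30,23,90,0.3,0,0],[0,-30,23,90,0.3,0,0],[0,-30,23,90,0.3,0,0],[0,-30,23,90,0.3,0,0]],
  ],
)

```text
clock: 17.8
tool_pos: [0.4562, 0.3054, 0.0335]
eef_rot: [0.069, 0.998, 0.001, 0.001]
contact_force: [0.6, 2.6, 5.8]
opening: 0.13
finger_force: 40.0
```

```bash
python3 - <<'E'
from g import *
go(.4572,.307,.055,82);go(*bed(-.195,0),.055,86.3)
E
```

```text
to [0.4572 0.307  0.055 ] shift [ -0.9   1.7 -21.5] turn [0.2 0.1 0.1] | pos [0.4562 0.3054 0.0335] phi 82.1 t 17.8 q7 -0.07 open 0.13 ff 40.0 F [0.6 2.6 5.8] M [ 0.63 -0.02 -0.  ]
to [0.4362 0.0105 0.055 ] shift [ -20.7 -294.8  -22.3] turn [ 0.2  0.1 -4.2] | pos [0.4562 0.3054 0.0335] phi 82.1 t 17.8 q7 -0.07 open 0.13 ff 40.0 F [0.6 2.6 5.8] M [ 0.63 -0.02 -0.  ]
```

move_arm(
  targets=[
    [[0,0,0,-8,0,0,0],[0,0,0,-18,0,0,0],[0,0,0,-22,0,0,0],[0,-3,-30,-22,0,0,-0.5],[0,-6,-70,-22,0,0,-1],[0,-10,-115,-22,0,0,-2],[0,-13,-160,-22,0,0,-3],[0,-16,-205,-22,0,0,-4],[0,-19,-245,-22,0,0,-4],[0,-20,-280,-22,0,0,-4]],
  ],
)

```text
clock: 19.05
tool_pos: [0.4367, 0.0216, 0.0547]
eef_rot: [0.035, 0.999, -0.001, 0.0]
contact_force: [0.4, 0.1, -5.6]
opening: 0.13
finger_force: 40.0
```

move_arm(
  targets=[
    [[0,0,-14,0,0,0,0],[0,0,-14,0,0,0,0],[0,0,-14,0,0,0,0]],
  ],
)

```text
clock: 19.42
tool_pos: [0.4364, 0.0116, 0.0546]
eef_rot: [0.033, 0.999, 0.001, 0.0]
contact_force: [0.7, -0.2, -5.8]
opening: 0.133
finger_force: 40.0
```

```bash
python3 - <<'E'
from g import *
from fit import fit,BED
i={n:r.snapshot(n) for n in("top","side")}
fit((.6308,-.0021,-.0647),BED,imgs=i)
go(*bed(-.195,0),.034,86.3)
cv2.imwrite("pics/s7.png",i["side"][:,:,::-1])
E
```

```text
top [ 0.6317 -0.0019 -0.0645] 463.5
side [ 0.6289 -0.0027 -0.0624] 271.9
both [ 0.6305 -0.0021 -0.0657] 710.4
to [0.4362 0.0105 0.034 ] shift [-0.1 -0.9 20.6] turn [ 0.   0.  -0.1] | pos [0.4361 0.0114 0.0546] phi 86.2 t 19.5 q7 0.14 open 0.133 ff 40.0 F [-0.2  0.1 -4.5] M [ 0.07 -0.    0.  ]
```

move_arm(
  newtons=25,
  targets=[
    [[0,0,-1,10,0,0,0],[0,0,-1,18,0,0,0],[0,0,-1,20,0,0,0],[0,-12,-1,20,0,0,0],[0,-25,-1,20,0,0,0],[0,-38,-1,20,0,0,0],[0,-50,-1,20,0,0,0],[0,-62,-1,20,0,0,0],[0,-74,-1,20,0,0,0],[0,-80,-1,20,0,0,0]],
  ],
)

```text
clock: 20.78
tool_pos: [0.5156, 0.005, 0.0345]
eef_rot: [0.033, 0.999, 0.001, -0.0]
contact_force: [-1.7, 2.4, -5.3]
opening: 0.133
finger_force: 25.0
```

```bash
python3 - <<'E'
from g import *
go(*bed(-.05,0),.034,86.3);go(*bed(0.0,0),.034,86.3)
E
```

```text
to [0.5809 0.0011 0.034 ] shift [-65.4   0.5   0.4] turn [ 0.1 -0.  -0.1] | pos [0.5156 0.005  0.0345] phi 86.2 t 20.8 q7 0.45 open 0.133 ff 25.0 F [-1.7  2.4 -5.3] M [0.86 0.34 0.06]
to [ 0.6308 -0.0021  0.034 ] shift [-115.4    0.6    0.4] turn [ 0.1 -0.  -0.1] | pos [0.5156 0.005  0.0345] phi 86.2 t 20.8 q7 0.45 open 0.133 ff 25.0 F [-1.7  2.4 -5.3] M [0.86 0.34 0.06]
```

move_arm(
  targets=[
    [[0,0,0,1.5,0,0,0],[0,-10,0,1.5,0,0,0],[0,-20,0,1.5,0,0,0],[0,-30,0,1.5,0,0,0],[0,-40,0,1.5,0,0,0],[0,-50,0,1.5,0,0,0],[0,-60,0,1.5,0,0,0],[0,-70,0,1.5,0,0,0]],
  ],
)

```text
clock: 21.78
tool_pos: [0.5811, 0.0006, 0.0335]
eef_rot: [0.033, 0.999, -0.0, -0.004]
contact_force: [-8.8, 5.3, 6.3]
opening: 0.138
finger_force: 25.0
```

```bash
python3 - <<'E'
from g import *
go(*bed(0.0,0),.034,86.3)
E
```

```text
to [ 0.6308 -0.0021  0.034 ] shift [-49.7   0.5  -0.9] turn [-0.  -0.4 -0. ] | pos [0.5811 0.0006 0.0335] phi 86.3 t 21.8 q7 0.64 open 0.138 ff 25.0 F [-8.8  5.3  6.3] M [ 1.14  1.69 -0.02]
```

move_arm(
  targets=[
    [[0,-8,1,-0.7,0,0,0],[0,-16,1,-0.7,0,0,0],[0,-24,1,-0.7,0,0,0],[0,-32,1,-0.7,0,0,0],[0,-40,1,-0.7,0,0,0],[0,-45,1,-0.7,0,0,0],[0,-49,1,-0.7,0,0,0],[0,-52,1,-0.7,0,0,0]],
  ],
)

```text
clock: 22.78
tool_pos: [0.6308, -0.0028, 0.0334]
eef_rot: [0.033, 0.999, -0.001, -0.006]
contact_force: [-18.8, 5.0, 12.3]
opening: 0.136
finger_force: 25.0
```

```bash
python3 - <<'E'
from g import *
go(*bed(0.0,0),.034,86.3)
E
```

```text
to [ 0.6308 -0.0021  0.034 ] shift [ 0.1  0.7 -0.6] turn [-0.2 -0.7 -0.1] | pos [ 0.6308 -0.0028  0.0334] phi 86.2 t 22.8 q7 0.75 open 0.136 ff 25.0 F [-18.8   5.   12.3] M [ 1.06  3.64 -0.04]
```

move_arm(
  targets=[
    [[0,-2,0,-1,0,0,0],[0,-4,0,-1,0,0,0],[0,-4,0,-1,0,0,0]],
  ],
)

```text
clock: 23.15
tool_pos: [0.631, -0.0028, 0.0335]
eef_rot: [0.033, 0.999, -0.002, -0.01]
contact_force: [-20.4, 4.7, 10.0]
opening: 0.133
finger_force: 25.0
```

```bash
python3 - <<'E'
from g import *
from fit import fit,TRAY
go(*bed(0.0,0),.034,86.3)
E
```

```text
to [ 0.6308 -0.0021  0.034 ] shift [ 0.3  0.7 -0.4] turn [-0.2 -1.1 -0. ] | pos [ 0.631  -0.0028  0.0335] phi 86.3 t 23.1 q7 0.76 open 0.133 ff 25.0 F [-20.4   4.7  10. ] M [ 1.09  4.16 -0.1 ]
```

move_arm(
  targets=[
    [[0,3.5,0,0,0,0,0],[0.35,3.5,0,0,0,0,0],[0.35,3.5,0,0,0,0,0],[0.35,3.5,0,0,0,0,0],[0.35,3.5,0,-50,0,0,0],[0.35,3.5,0,-100,0,0,0],[0.35,3.5,0,-100,0,0,0]],
  ],
)

```text
clock: 24.02
tool_pos: [0.641, -0.0038, 0.1391]
eef_rot: [0.035, 0.999, 0.0, 0.004]
contact_force: [-0.4, 0.1, 0.7]
opening: 0.351
finger_force: 0.0
```

```bash
python3 - <<'E'
from g import *
go(*bed(-.072,-.177),.13,-3.7);go(*bed(-.072,-.177),.02,-3.7)
E
```

```text
to [ 0.5475 -0.1741  0.13  ] shift [  81.5 -176.4    8.4] turn [ 0.4  0.4 89.7] | pos [ 0.641  -0.0038  0.1391] phi 86.0 t 24.0 q7 0.84 open 0.351 ff 0.0 F [-0.4  0.1  0.7] M [-0.    0.04  0.04]
to [ 0.5475 -0.1741  0.02  ] shift [  82.4 -176.4  118.4] turn [ 0.4  0.4 89.7] | pos [ 0.641  -0.0038  0.1391] phi 86.0 t 24.0 q7 0.84 open 0.351 ff 0.0 F [-0.4  0.1  0.7] M [-0.    0.04  0.04]
```

```bash
python3 - <<'E'
from g import *
print("tip now",px("top",412.5,217.8,.005),"handle end centre", px("top",380+365/5,180+265/5,.08))
print("orig tip",px("top",400+103/6,190+153/6,.004),"orig top centre",px("top",400+185/6,190+150/6,.11), tri((430.8,215),(322.3,264)))
E
```

```text
tip now [ 0.51233077 -0.23831518  0.005     ] handle end centre [ 0.47549135 -0.31569131  0.08      ]
orig tip [ 0.51803705 -0.25055929  0.004     ] orig top centre [ 0.51789362 -0.25779288  0.11      ] [ 0.51730318 -0.25556759  0.11801774]
```

move_arm(
  targets=[
    [[0.4,20,-40,8,0,0,10],[0.4,40,-80,8,0,0,20],[0.4,60,-120,8,0,0,30],[0.4,80,-160,8,0,0,40],[0.4,82,-176,8,0,0,50],[0.4,82,-176,8,0,0,60],[0.4,82,-176,8,0,0,70],[0.4,82,-176,8,0,0,80],[0.4,82,-176,8,0,0,90],[0.4,82,-176,8,0,0,90]],
  ],
)

```text
clock: 25.28
tool_pos: [0.5436, -0.1746, 0.1263]
eef_rot: [0.73, 0.683, -0.001, 0.0]
contact_force: [-0.2, -0.1, -0.3]
opening: 0.395
finger_force: 0.0
```

```bash
python3 - <<'E'
from g import *
i={n:r.snapshot(n) for n in("top","side")}
for n in i: cv2.imwrite(f"pics/{n}8.png",i[n][:,:,::-1])
go(*bed(-.072,-.177),.02,-3.7)
E
```

```text
to [ 0.5475 -0.1741  0.02  ] shift [  0.8   4.  106.5] turn [-0.1  0.1 -0. ] | pos [ 0.5436 -0.1745  0.1265] phi -3.7 t 25.4 q7 -0.17 open 0.399 ff 0.0 F [-1.2  0.7  0.3] M [-0.1   0.04  0.02]
```

move_arm(
  newtons=30,
  targets=[
    [[0.4,1,4,40,0,0,0],[0.4,1,4,80,0,0,0],[0.4,1,4,106,0,0,0],[0.4,1,4,106,0,0,0],[0,1,4,106,0,0,0],[0,1,4,106,0,0,0],[0,1,4,106,0,0,0],[0,1,4,106,0,0,0],[0,1,4,106,0,0,0]],
  ],
)

```text
clock: 26.5
tool_pos: [0.5477, -0.174, 0.0221]
eef_rot: [0.731, 0.683, -0.001, 0.001]
contact_force: [-2.3, 0.8, 6.7]
opening: 0.17
finger_force: 30.0
```

move_arm(
  targets=[
    [[0,8,0,0,0,0,0],[0,16,0,0,0,0,0],[0,24,0,0,0,0,0],[0,31,0,0,0,0,0],[0,36,0,0,0,0,0],[0,40,0,0,0,0,0],[0,40,0,0,0,0,0],[0,40,0,0,0,0,0]],
  ],
)

```text
clock: 27.5
tool_pos: [0.5501, -0.1389, 0.0221]
eef_rot: [0.732, 0.681, -0.003, 0.003]
contact_force: [-3.2, -8.4, 5.3]
opening: 0.172
finger_force: 30.0
```

```bash
python3 - <<'E'
from g import *
go(*bed(-.072,-.142),.02,-3.7)
E
```

```text
to [ 0.5498 -0.1391  0.02  ] shift [-0.3 -0.3  2.1] turn [-0.   0.4 -0.4] | pos [ 0.5501 -0.1389  0.0221] phi -4.1 t 27.5 q7 -0.29 open 0.172 ff 30.0 F [-3.2 -8.4  5.3] M [-1.62  0.52  0.05]
```

move_arm(
  targets=[
    [[0.4,-1.5,0,0,0,0,0],[0.4,-1.5,0,0,0,0,0],[0.4,-1.5,0,0,0,0,0],[0.4,-1.5,0,-60,0,0,0],[0.5,-1.5,0,-120,0,0,0],[0.6,-1.5,0,-180,0,0,0],[0.6,-1.5,0,-180,0,0,0]],
  ],
)

```text
clock: 28.38
tool_pos: [0.5539, -0.1349, 0.2055]
eef_rot: [0.731, 0.683, 0.003, 0.004]
contact_force: [-0.2, 0.1, -0.1]
opening: 0.601
finger_force: 0.0
```

```bash
python3 - <<'E'
from g import *
from fit import fit,STAND,DRV
i={n:r.snapshot(n) for n in("top","side")}
for n in i: cv2.imwrite(f"pics/{n}9.png",i[n][:,:,::-1])
fit((.481,-.361,.03),DRV,imgs={n:cv2.imread(f"pics/{n}0.png")[:,:,::-1] for n in i},names=("top",))
go(.481,-.361,.2,1.7);go(.481,-.361,.082,1.7)
h=cv2.cvtColor(i["top"],cv2.COLOR_RGB2HSV).astype(int);m=((h[...,0]<6)|(h[...,0]>174))&(h[...,1]>180);ys,xs=np.nonzero(m);print("red",xs.mean(),ys.mean(),m.sum())
E
```

```text
top [ 0.4838 -0.3598  0.0331] 124.8
to [ 0.481 -0.361  0.2  ] shift [-230.3  -54.1    1.4] turn [ 0.   0.1 -5.6] | pos [ 0.5505 -0.1349  0.2011] phi -3.9 t 28.5 q7 -0.19 open 0.598 ff 0.0 F [-0.4 -0.1 -0.6] M [-0.05  0.09  0.04]
to [ 0.481 -0.361  0.082] shift [-230.2  -54.1  119.4] turn [ 0.   0.1 -5.6] | pos [ 0.5505 -0.1349  0.2011] phi -3.9 t 28.5 q7 -0.19 open 0.598 ff 0.0 F [-0.4 -0.1 -0.6] M [-0.05  0.09  0.04]
red nan nan 0<stdin>:7: RuntimeWarning: Mean of empty slice.
  ret = ret.dtype.type(ret / rcount)
```

move_arm(
  newtons=40,
  targets=[
    [[0.6,-60,-14,0,0,0,-2],[0.6,-120,-28,0,0,0,-4],[0.6,-180,-42,0,0,0,-5.5],[0.6,-230,-54,0,0,0,-5.5],[0.6,-230,-54,0,0,0,-5.5],[0.6,-230,-54,20,0,0,-5.5],[0.6,-230,-54,20,0,0,-5.5]],
  ],
)

```text
clock: 29.35
tool_pos: [0.4799, -0.3585, 0.1786]
eef_rot: [0.696, 0.718, -0.001, -0.003]
contact_force: [-0.4, -0.3, 0.2]
opening: 0.598
finger_force: 0.0
```

```bash
python3 - <<'E'
from g import *
go(.481,-.361,.082,1.7)
i={n:r.snapshot(n) for n in("top","side")}
for n in i: cv2.imwrite(f"pics/{n}10.png",i[n][:,:,::-1])
h=cv2.cvtColor(i["side"],cv2.COLOR_RGB2HSV).astype(int);m=((h[...,0]<6)|(h[...,0]>174))&(h[...,1]>180);ys,xs=np.nonzero(m);print("red",xs.mean(),ys.mean(),m.sum())
crop("side",240,230,120,90,5,"pics/s10.png",i["side"])
E
```

```text
to [ 0.481 -0.361  0.082] shift [-2.8  1.5 96.6] turn [-0.3 -0.2  0. ] | pos [ 0.4799 -0.3585  0.1786] phi 1.7 t 29.4 q7 0.26 open 0.598 ff 0.0 F [-0.4 -0.3  0.2] M [-0.08  0.06 -0.01]
red 305.3230337078652 304.2219101123595 356
```

View pics/s10.png

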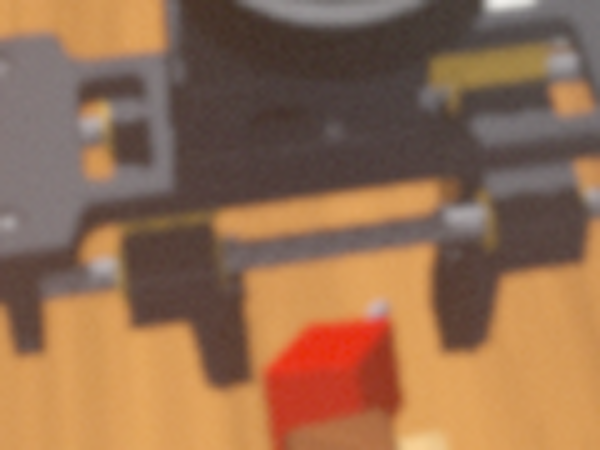

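The fingers, at crop (220,350) and (465,310), straddle the handle's ±x sides and are clear of the red one. I'll go down and grip.

move_arm(
  newtons=40,
  targets=[
    [[0.6,-2,1,40,0,0,0],[0.6,-2,1,80,0,0,0],[0.6,-2,1,97,0,0,0],[0.6,-2,1,97,0,0,0],[0.3,-2,1,97,0,0,0],[0,-2,1,97,0,0,0],[0,-2,1,97,0,0,0],[0,-2,1,97,0,0,0],[0,-2,1,97,0,0,0]],
  ],
)

```text
clock: 30.58
tool_pos: [0.4826, -0.3635, 0.0857]
eef_rot: [0.697, 0.717, -0.0, 0.001]
contact_force: [-1.4, -0.6, 6.5]
opening: 0.388
finger_force: 38.8
```

```bash
python3 - <<'E'
from g import *
go(.481,-.361,.082,1.7)
E
```

```text
to [ 0.481 -0.361  0.082] shift [ 2.6 -1.6  3.6] turn [ 0.1  0.2 -0.1] | pos [ 0.4826 -0.3635  0.0857] phi 1.6 t 30.6 q7 0.2 open 0.388 ff 38.8 F [-1.4 -0.6  6.5] M [ 0.03  0.26 -0.  ]
```

move_arm(
  targets=[
    [[0,0,0,-30,0,0,0],[0,0,0,-60,0,0,0],[0,0,0,-90,0,0,0],[0,0,0,-110,0,0,0],[0,0,0,-110,0,0,0],[0,50,0,-110,0,0,0],[0,100,0,-110,0,0,0],[0,150,0,-110,0,0,0],[0,200,0,-110,0,0,0],[0,200,0,-110,0,0,0]],
  ],
)

```text
clock: 31.82
tool_pos: [0.4762, -0.1579, 0.1934]
eef_rot: [0.694, 0.72, -0.0, -0.001]
contact_force: [0.3, -1.1, -1.3]
opening: 0.388
finger_force: 38.9
```

```bash
python3 - <<'E'
from g import *
go(.481,-.161,.19,1.7)
i=r.snapshot("side");s=r.get_state();p=s['tool_pos'];u=proj("side",(p[0],p[1],p[2]-.06));print(u, [proj("side",(p[0],p[1],p[2]-.08))])
x0,y0=int(u[0])-40,int(u[1])-30
crop("side",x0,y0,80,60,8,"pics/s11.png",i)
E
```

```text
to [ 0.481 -0.161  0.19 ] shift [-3.3  4.7  3.4] turn [-0.1 -0.1  0.4] | pos [ 0.4762 -0.1579  0.1934] phi 2.1 t 31.8 q7 -0.09 open 0.388 ff 38.9 F [ 0.3 -1.1 -1.3] M [-0.18  0.02  0.01]
[292.77410364 221.24368787] [array([293.19869903, 228.69016327])]
```

View pics/s11.png

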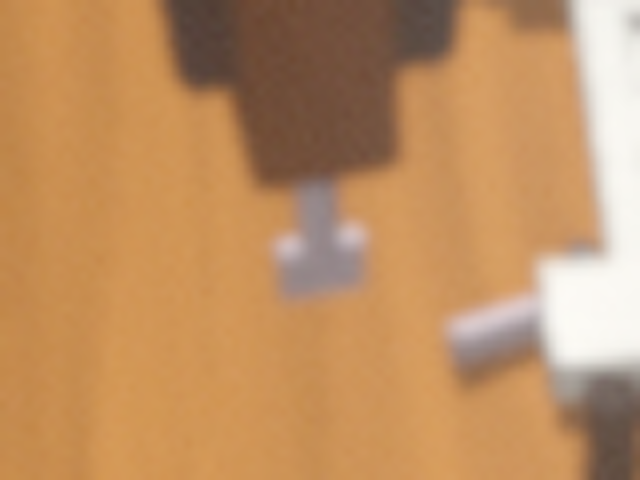

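The blade is broad along x, spanning crop (280–365,270), so it lies along the finger line and is centred. Next I'll estimate the slot angles.

```bash
python3 - <<'E'
from g import *
import g
g.B[:]=[.631,-.002]
def prof(n,f,name,y):
    im=cv2.imread(f).astype(np.float32).mean(2)
    c=bed(0,y)
    out=[]
    for th in np.arange(-.1,.42,.04):
        a=BY-th;d=np.array([np.cos(a),np.sin(a)]);nn=np.array([-d[1],d[0]])
        def samp(off,z=.032,L=.013):
            v=[]
            for s in np.linspace(-L,L,27):
                p=np.array(c)+d*s+nn*off;u=proj(n,(p[0],p[1],z)).astype(np.float32)
                v.append(cv2.remap(im,u[:1].reshape(1,1),u[1:].reshape(1,1),cv2.INTER_CUBIC)[0,0])
            return np.mean(v)
        out.append(min((samp(o)-.5*(samp(o+.008)+samp(o-.008)),round(o*1000,1)) for o in np.arange(-.004,.0041,.001)))
    print(name,n,[(round(float(t),2),round(float(a),1),b) for t,(a,b) in zip(np.arange(-.1,.42,.04),out)])
    # dark tab
    h=cv2.cvtColor(cv2.imread(f),cv2.COLOR_BGR2HSV);pts=[]
    for u in range(640):
        for v in range(400):
            if h[v,u,2]<130 and h[v,u,1]<90:
                w=px(n,u,v,.019)[:2]-c
                rr=np.hypot(*w)
                if .012<rr<.03: pts.append((*w,rr))
    if pts:
        w=np.mean(np.array(pts)[:,:2],0);print(" tab dir th",[round(((BY-np.arctan2(s*w[1],s*w[0]))+np.pi)%(2*np.pi)-np.pi,2) for s in(1,-1)],len(pts),np.round(w*1000,1))
for n,f in(("top","pics/top0.png"),("side","pics/side0.png")):
    prof(n,f,"R",-.086);prof(n,f,"L",.086)
go(*bed(0,-.086),.16,-3.7);go(*bed(0,-.086),.16,-7)
E
```

```text
R top [(-0.1, -60.8, np.float64(2.0)), (-0.06, -63.5, np.float64(2.0)), (-0.02, -65.7, np.float64(2.0)), (0.02, -67.0, np.float64(2.0)), (0.06, -67.6, np.float64(2.0)), (0.1, -67.5, np.float64(2.0)), (0.14, -66.6, np.float64(2.0)), (0.18, -65.0, np.float64(2.0)), (0.22, -62.7, np.float64(2.0)), (0.26, -59.6, np.float64(2.0)), (0.3, -56.0, np.float64(2.0)), (0.34, -52.0, np.float64(2.0)), (0.38, -47.7, np.float64(2.0))]
 tab dir th [np.float64(2.2), np.float64(-0.94)] 13 [-7.  -8.4]
L top [(-0.1, -50.6, np.float64(1.0)), (-0.06, -55.2, np.float64(2.0)), (-0.02, -59.9, np.float64(2.0)), (0.02, -63.6, np.float64(2.0)), (0.06, -66.8, np.float64(2.0)), (0.1, -69.1, np.float64(2.0)), (0.14, -70.8, np.float64(2.0)), (0.18, -71.6, np.float64(2.0)), (0.22, -71.7, np.float64(2.0)), (0.26, -71.0, np.float64(2.0)), (0.3, -69.7, np.float64(2.0)), (0.34, -67.4, np.float64(2.0)), (0.38, -64.5, np.float64(2.0))]
 tab dir th [np.float64(0.81), np.float64(-2.33)] 15 [ 11.4 -13.7]
R side [(-0.1, -34.1, np.float64(0.0)), (-0.06, -34.7, np.float64(0.0)), (-0.02, -35.2, np.float64(0.0)), (0.02, -35.7, np.
[... 433 characters left out ...]
 np.float64(-1.0)), (0.06, -22.9, np.float64(-1.0)), (0.1, -23.5, np.float64(-1.0)), (0.14, -23.9, np.float64(-1.0)), (0.18, -24.1, np.float64(-1.0)), (0.22, -24.1, np.float64(-1.0)), (0.26, -24.0, np.float64(-2.0)), (0.3, -23.8, np.float64(-2.0)), (0.34, -23.4, np.float64(-2.0)), (0.38, -22.7, np.float64(-2.0))]
to [ 0.6254 -0.0878  0.16  ] shift [ 68.4 151.6  33. ] turn [-0.1  0.   5.5] | pos [ 0.4762 -0.161   0.1933] phi 1.8 t 31.9 q7 -0.09 open 0.387 ff 38.9 F [-0.7 -1.6 -1.7] M [-0.09  0.06  0.04]
to [ 0.6254 -0.0878  0.16  ] shift [ 68.4 151.6  33. ] turn [-0.1  0.   8.8] | pos [ 0.4762 -0.161   0.1933] phi 1.8 t 31.9 q7 -0.09 open 0.387 ff 38.9 F [-0.7 -1.6 -1.7] M [-0.09  0.06  0.04]
```

move_arm(
  targets=[
    [[0,20,45,0,0,0,4],[0,40,90,0,0,0,8],[0,60,130,0,0,0,10],[0,68,152,20,0,0,10],[0,68,152,33,0,0,10],[0,68,152,50,0,0,10],[0,68,152,60,0,0,10],[0,68,152,60,0,0,10]],
  ],
)

```text
clock: 32.88
tool_pos: [0.6254, -0.0917, 0.133]
eef_rot: [0.757, 0.653, -0.002, -0.0]
contact_force: [0.0, -0.5, -0.5]
opening: 0.389
finger_force: 38.9
```

```bash
sed -i 's/B=np.array(\[.6308,-.0021\])/B=np.array([.631,-.002])/' g.py; python3 - <<'E'
from g import *
go(*bed(0,-.086),.104,-8.3)
i=r.snapshot("side");p=r.get_state()['tool_pos'];x0,y0=[int(v) for v in proj("side",(*bed(0,-.086),.04))]
crop("side",x0-40,y0-30,80,60,8,"pics/s12.png",i)
E
```

```text
to [ 0.6254 -0.0878  0.104 ] shift [ 3.9 -0.4 29. ] turn [-0.1  0.1 -0.2] | pos [ 0.6254 -0.0917  0.133 ] phi -8.5 t 32.9 q7 -0.33 open 0.389 ff 38.9 F [ 0.  -0.5 -0.5] M [-0.13  0.01  0.02]
```

View pics/s12.png

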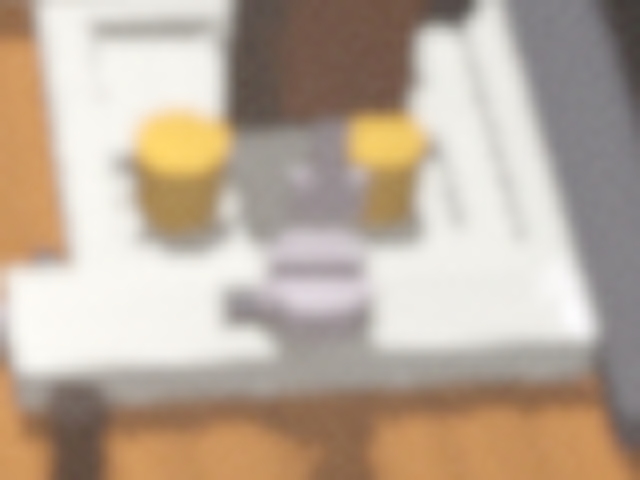

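```bash
python3 - <<'E'
from g import *
x0,y0=[int(v) for v in proj("side",(*bed(0,-.086),.04))];x0-=40;y0-=30
p=r.get_state()['tool_pos']
f=lambda X:np.round((proj("side",X)-[x0,y0])*8-[0,0],0)
print("slot pred",f((*bed(0,-.086),.032)),"obs 318 268; blade pred",f((p[0],p[1],p[2]-.0797)),"obs ~325,226; +2mm y",f((p[0],p[1]+.002,p[2]-.0797)),"-2mm z",f((p[0],p[1],p[2]-.0817)))
E
```

```text
slot pred [320. 264.] obs 318 268; blade pred [331. 216.] obs ~325,226; +2mm y [330. 211.] -2mm z [331. 221.]
```

move_arm(
  targets=[
    [[0,4,0,8,0,0,0],[0,4,0,14,0,0,0],[0,4,0,18,0,0,0],[0,4,0,21,0,0,0],[0,4,0,24,0,0,0],[0,4,0,26,0,0,0],[0,4,0,27,0,0,0],[0,4,0,27,0,0,0]],
  ],
)

```text
clock: 33.92
tool_pos: [0.6282, -0.0868, 0.1109]
eef_rot: [0.757, 0.653, 0.0, 0.002]
contact_force: [-5.8, 0.7, 24.4]
opening: 0.386
finger_force: 39.2
```

```bash
python3 - <<'E'
from g import *
go(*bed(0,-.086),.104,-8.3)
E
```

```text
to [ 0.6254 -0.0878  0.104 ] shift [-1.4 -2.6  6.9] turn [ 0.2  0.1 -0.1] | pos [ 0.6282 -0.0868  0.1109] phi -8.4 t 33.9 q7 -0.35 open 0.386 ff 39.2 F [-5.8  0.7 24.4] M [0.21 1.85 0.02]
```

move_arm(
  targets=[
    [[0,0,0,-2,0,0,0],[0,1,-2,-2,0,0,0],[0,2,-2,-2,0,0,0],[0,3,-2,-2,0,0,0],[0,4,-2,-2,0,0,0]],
  ],
)

```text
clock: 34.55
tool_pos: [0.6279, -0.0847, 0.1114]
eef_rot: [0.757, 0.653, 0.0, 0.003]
contact_force: [-0.5, -2.7, 11.7]
opening: 0.389
finger_force: 39.0
```

```bash
python3 - <<'E'
from g import *
go(*bed(0,-.086),.104,-8.3)
E
```

```text
to [ 0.6254 -0.0878  0.104 ] shift [-3.4 -2.   7.4] turn [ 0.3  0.2 -0.2] | pos [ 0.6279 -0.0847  0.1114] phi -8.5 t 34.5 q7 -0.36 open 0.389 ff 39.0 F [-0.5 -2.7 11.7] M [-0.97  0.27  0.01]
```

move_arm(
  targets=[
    [[0,-2,0,0,0,0,0],[0,-3.5,0,0,0,0,0],[0,-4.5,0,0,0,0,0],[0,-5.5,0,0,0,0,0],[0,-6.5,0,0,0,0,0],[0,-7,0,0,0,0,0]],
  ],
)

```text
clock: 35.3
tool_pos: [0.6267, -0.0887, 0.1112]
eef_rot: [0.757, 0.653, 0.002, 0.002]
contact_force: [-1.3, 1.8, 11.4]
opening: 0.387
finger_force: 39.0
```

```bash
python3 - <<'E'
from g import *
go(*bed(0,-.086),.104,-8.3)
E
```

```text
to [ 0.6254 -0.0878  0.104 ] shift [ 0.7 -1.4  7.2] turn [ 0.2 -0.  -0.1] | pos [ 0.6267 -0.0887  0.1112] phi -8.4 t 35.3 q7 -0.35 open 0.387 ff 39.0 F [-1.3  1.8 11.4] M [0.45 0.44 0.06]
```

move_arm(
  targets=[
    [[0,-1,-1,0,0,0,0],[0,-2,-1,0,0,0,0],[0,-3,-1,0,0,0,0],[0,-4,-1,0,0,0,0],[0,-4,-1,0,0,0,0]],
  ],
)

```text
clock: 35.92
tool_pos: [0.6256, -0.0918, 0.1108]
eef_rot: [0.757, 0.654, 0.002, 0.001]
contact_force: [-0.0, 1.9, 7.0]
opening: 0.387
finger_force: 39.5
```

```bash
python3 - <<'E'
from g import *
go(*bed(0,-.086),.104,-8.3)
i=r.snapshot("side");x0,y0=[int(v) for v in proj("side",(*bed(0,-.086),.04))]
crop("side",x0-40,y0-30,80,60,8,"pics/s13.png",i)
E
```

```text
to [ 0.6254 -0.0878  0.104 ] shift [ 3.8 -0.8  6.8] turn [ 0.3 -0.1 -0.1] | pos [ 0.6256 -0.0918  0.1108] phi -8.4 t 35.9 q7 -0.34 open 0.387 ff 39.5 F [-0.   1.9  7. ] M [ 0.64 -0.03 -0.03]
```

```bash
python3 - <<'E'
from g import *
i=r.snapshot("side");x0,y0=[int(v) for v in proj("side",(*bed(0,-.086),.04))];print(x0-25,y0-20)
i=r.snapshot("side");crop("side",x0-25,y0-20,50,37,16,"pics/s14.png",i)
E
```

```text
334 200
```

View pics/s14.png

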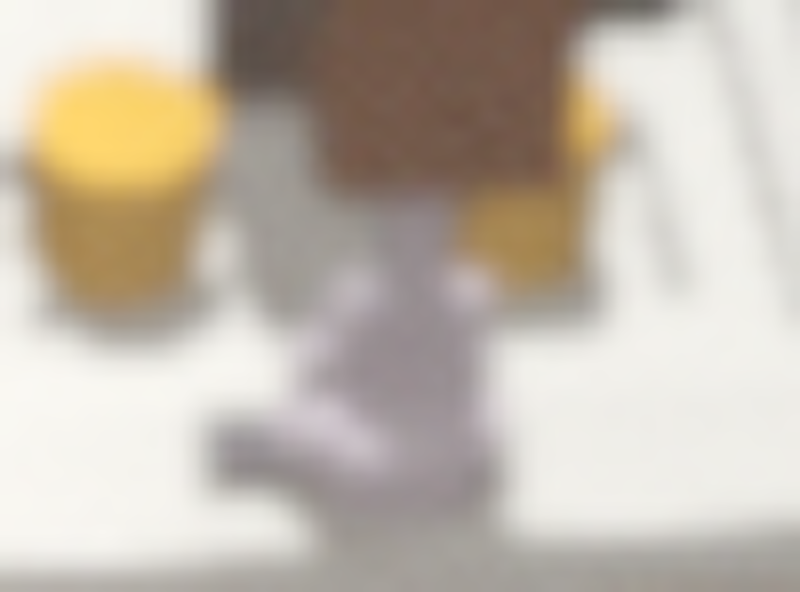

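move_arm(
  targets=[
    [[0,0,0,-10,0,0,0],[0,0,0,-30,0,0,0],[0,0,0,-30,0,0,0]],
  ],
)

```text
clock: 36.45
tool_pos: [0.6242, -0.0938, 0.1403]
eef_rot: [0.757, 0.653, 0.0, 0.002]
contact_force: [0.4, -0.6, -1.5]
opening: 0.382
finger_force: 39.5
```

```bash
python3 - <<'E'
from g import *
def line(im,n,c,lab):
    g=im.astype(np.float32).mean(2);S=8;R=24
    u0,v0=proj(n,(*c,.032))
    # rectify plane z=.032 patch aligned to bed: X along bed x, Y along bed y, 0.5mm/px, +-20mm
    k=np.arange(-20,20.1,.5)/1000;ex=np.array([np.cos(BY),np.sin(BY)]);ey=np.array([-ex[1],ex[0]])
    P=np.array([[proj(n,(*(np.array(c)+ex*a+ey*b),.032)) for a in k] for b in k]).astype(np.float32)
    p=cv2.remap(g,P[...,0],P[...,1],cv2.INTER_CUBIC)
    xs=[];ys=[]
    for j,a in enumerate(k):
        if abs(a)>.010: continue
        sel=np.abs(k)<.011;col=p[sel,j];w=np.clip(np.percentile(col,60)-col,0,None)**2
        i=np.argmin(col);kk=k[sel];win=np.abs(kk-kk[i])<.005
        xs.append(a);ys.append((kk*w*win).sum()/(w*win).sum())
    f=np.polyfit(xs,ys,1);print(lab,n,"theta",round(-np.arctan(f[0]),3),"y off mm",round(f[1]*1000,2),"res",round(np.std(np.polyval(f,xs)-ys)*1000,2))
I0={n:cv2.imread(f"pics/{n}0.png")[:,:,::-1] for n in("top","side")}
for n in I0:
    line(I0[n],n,bed(0,-.086),"R0");line(I0[n],n,bed(0,.086),"L0")
im=np.mean([r.snapshot("side").astype(np.float32) for _ in range(4)],0);line(im,"side",bed(0,-.086),"Rnow");line(im,"side",bed(0,.086),"Lnow")
go(*bed(0,-.086),.115,-8.3)
E
```

```text
R0 top theta 0.07 y off mm 1.64 res 0.17
L0 top theta 0.198 y off mm 1.92 res 0.08
R0 side theta -0.006 y off mm -0.13 res 1.61
L0 side theta 0.242 y off mm -1.54 res 0.29
Rnow side theta 0.067 y off mm -0.45 res 0.17
Lnow side theta 0.223 y off mm 4.59 res 6.46
to [ 0.6254 -0.0878  0.115 ] shift [ 6.1  2.1 23. ] turn [-0.1  0.1 -0.1] | pos [ 0.6225 -0.0935  0.138 ] phi -8.4 t 36.6 q7 -0.33 open 0.382 ff 39.5 F [-0.3  0.4 -1.3] M [-0.08  0.05  0.02]
```

```bash
python3 - <<'E'
from g import *
im=np.mean([r.snapshot("side").astype(np.float32) for _ in range(4)],0)
p=r.get_state()['tool_pos'];u,v=proj("side",(p[0],p[1],p[2]-.079));print(u,v)
u=int(round(u));v=int(round(v));np.set_printoptions(linewidth=200)
print("cols",u-9,u+9)
for y in range(v-14,v+10): print(y,im[y,u-9:u+10].mean(-1).astype(int))
E
```

```text
359.27918547389373 216.07271977857138
cols 350 368
202 [ 84  83  86  89  93  92  94  95  99  99 100 103 104 108 107 110 111 119 153]
203 [ 84  84  86  88  89  90  94 102 111 114 116 121 132 139 141 142 142 147 168]
204 [ 87  85  87  88  90  90  99 114 125 132 134 143 159 166 169 168 168 170 178]
205 [ 98 100 102 105 107 108 113 125 135 140 143 154 169 178 180 181 180 180 182]
206 [124 124 127 131 135 134 134 137 140 144 144 153 172 182 184 185 184 184 183]
207 [143 145 145 148 150 150 147 143 143 145 144 154 172 184 186 187 185 184 183]
208 [154 153 153 156 160 161 155 147 145 145 145 157 177 188 189 188 185 184 182]
209 [156 155 155 160 169 173 165 152 146 145 148 163 183 191 188 183 180 179 177]
210 [158 156 154 160 170 176 169 154 147 146 149 163 178 181 175 166 163 163 161]
211 [156 156 155 157 161 165 160 151 146 146 147 155 162 161 153 145 143 143 140]
212 [155 155 155 153 152 152 150 147 147 145 146 148 149 145 138 135 133 131 129]
213 [153 155 154 151 148 147 146 145 146 146 145 145 144 141 135 131 129 129 128]
214 [154 155 154 151 147 146 146 146 146 145 146 145 144 139 133 
[... 218 characters left out ...]
156 154 152 149 145 141 138 135 135 134 134]
218 [165 154 155 159 167 173 175 175 174 172 171 169 162 155 149 146 144 144 146]
219 [182 163 163 172 186 194 197 197 196 195 194 191 185 177 167 160 157 158 161]
220 [207 189 185 189 198 205 206 206 206 205 204 202 201 198 191 185 186 187 190]
221 [227 214 205 201 202 204 204 205 204 203 202 202 203 203 205 212 217 220 222]
222 [236 224 207 193 188 188 187 187 187 186 186 186 187 191 203 221 232 235 235]
223 [238 226 202 179 169 166 167 167 167 167 166 166 167 176 197 222 235 238 238]
224 [232 221 202 183 178 178 179 178 177 178 177 176 177 183 202 223 234 237 237]
225 [214 211 203 201 204 206 207 206 206 205 204 203 202 205 212 222 230 235 236]
```

move_arm(
  newtons=60,
  targets=[
    [[0,2,3,0,0,0,0],[0,2,3,10,0,0,0],[0,2,3,20,0,0,0],[0,2,3,26,0,0,0],[0,2,3,29,0,0,0],[0,2,3,30,0,0,3],[0,2,3,30,0,0,-2],[0,2,3,30,0,0,-5],[0,2,3,30,0,0,0],[0,2,3,30,0,0,0]],
  ],
)

```text
clock: 38.1
tool_pos: [0.6266, -0.0919, 0.1089]
eef_rot: [0.757, 0.654, -0.001, 0.001]
contact_force: [-0.1, -0.6, -1.2]
opening: 0.382
finger_force: 59.4
```

```bash
python3 - <<'E'
from g import *
go(*bed(0,-.086),.104,-7.7)
E
```

```text
to [ 0.6254 -0.0878  0.104 ] shift [ 3.9 -1.7  4.9] turn [ 0.   0.1 -0.7] | pos [ 0.6266 -0.0919  0.1089] phi -8.4 t 38.1 q7 -0.34 open 0.382 ff 59.4 F [-0.1 -0.6 -1.2] M [-0.1   0.03  0.02]
```

move_arm(
  targets=[
    [[0,0,0,1.5,0,0,0],[0,0,0,3,0,0,0],[0,0,0,5,0,0,0],[0,0,0,7,0,0,0],[0,0,0,7,0,0,0]],
  ],
)

```text
clock: 38.72
tool_pos: [0.6266, -0.0919, 0.1033]
eef_rot: [0.757, 0.653, -0.0, 0.001]
contact_force: [-3.1, 0.8, 9.7]
opening: 0.384
finger_force: 59.5
```

```bash
python3 - <<'E'
from g import *
go(*bed(0,-.086),.104,-7.7)
E
```

```text
to [ 0.6254 -0.0878  0.104 ] shift [ 3.8 -1.7 -0.7] turn [ 0.   0.1 -0.7] | pos [ 0.6266 -0.0919  0.1033] phi -8.4 t 38.7 q7 -0.35 open 0.384 ff 59.5 F [-3.1  0.8  9.7] M [0.06 0.89 0.05]
```

move_arm(
  targets=[
    [[0,0,-1.5,-1,0,0,0],[0,0.1,-2.2,-1,0,0,10],[0,0.2,-2.9,-1,0,0,20],[0,0.5,-3.5,-1,0,0,30],[0,0.9,-4.1,-1,0,0,40],[0,1.4,-4.6,-1,0,0,50],[0,2,-5,-1,0,0,60],[0,2.6,-5.2,-1,0,0,70],[0,3.3,-5.4,-1,0,0,80],[0,4,-5.5,-1,0,0,90]],
  ],
)

```text
clock: 39.98
tool_pos: [0.621, -0.0866, 0.1034]
eef_rot: [0.997, -0.076, -0.001, 0.0]
contact_force: [-3.0, 0.5, 5.8]
opening: 0.382
finger_force: 59.5
```

```bash
python3 - <<'E'
from g import *
go(*bed(0,-.086),.104,-98)
E
```

```text
to [ 0.6254 -0.0878  0.104 ] shift [ 4.6  0.6 -0.6] turn [ 0.   0.1 -0.7] | pos [ 0.621  -0.0866  0.1034] phi -98.7 t 40.0 q7 -1.45 open 0.382 ff 59.5 F [-3.   0.5  5.8] M [0.2  0.93 0.07]
```

move_arm(
  targets=[
    [[0,0,-0.5,0,0,0,5],[0,0.1,-0.7,0,0,0,10],[0,0.1,-1,0,0,0,14],[0,0.1,-1,0,0,0,14]],
  ],
)

```text
clock: 40.48
tool_pos: [0.6212, -0.0853, 0.1034]
eef_rot: [0.981, -0.194, -0.001, 0.0]
contact_force: [-2.3, 0.7, 6.0]
opening: 0.382
finger_force: 59.6
```

```bash
python3 - <<'E'
from g import *
go(*bed(0,-.086),.104,-112)
E
```

```text
to [ 0.6254 -0.0878  0.104 ] shift [ 4.9  0.7 -0.6] turn [ 0.1  0.1 -0.4] | pos [ 0.6212 -0.0853  0.1034] phi -112.4 t 40.5 q7 -1.61 open 0.382 ff 59.6 F [-2.3  0.7  6. ] M [0.32 0.9  0.23]
```

move_arm(
  targets=[
    [[0,0,-0.5,0,0,0,6],[0,0,-0.5,0,0,0,6],[0,0,-0.5,0,0,0,6]],
  ],
)

```text
clock: 40.85
tool_pos: [0.6214, -0.0849, 0.1034]
eef_rot: [0.97, -0.244, -0.001, 0.001]
contact_force: [-1.9, 0.8, 7.3]
opening: 0.384
finger_force: 60.1
```

```bash
python3 - <<'E'
from g import *
go(*bed(0,-.086),.104,-112)
E
```

```text
to [ 0.6254 -0.0878  0.104 ] shift [ 5.   0.7 -0.6] turn [ 0.1  0.1 -6.2] | pos [ 0.6214 -0.0849  0.1034] phi -118.2 t 40.9 q7 -1.68 open 0.384 ff 60.1 F [-1.9  0.8  7.3] M [0.23 0.92 0.71]
```

move_arm(
  targets=[
    [[0,0,0.5,0,0,0,-9],[0,0,1,0,0,0,-18],[0,0,1,-8,0,0,-18],[0,0,1,-30,0,0,-18],[0,0,1,-70,0,0,-18],[0,0,1,-70,0,0,-18]],
  ],
)

```text
clock: 41.6
tool_pos: [0.6239, -0.0868, 0.1759]
eef_rot: [0.996, -0.092, 0.003, 0.001]
contact_force: [0.5, -0.0, -1.4]
opening: 0.38
finger_force: 59.4
```

```bash
python3 - <<'E'
from g import *
go(.6354,.0797,.17,-15.7);go(.6254,-.0878,.17,-15.7)
im=np.mean([r.snapshot("side").astype(np.float32) for _ in range(3)],0)
p=r.get_state()['tool_pos']
# angle check of right slot: darkness along candidate angles, side view
g_=im.mean(2).astype(np.float32);c=np.array(bed(0,-.086))
for th in np.arange(0,1.9,.13):
    a=BY-th;d=np.array([np.cos(a),np.sin(a)]);nn=np.array([-d[1],d[0]])
    def sm(o): 
        q=np.array([proj("side",(*(c+d*s+nn*o),.032)) for s in np.linspace(-.012,.012,25)],np.float32);return cv2.remap(g_,q[:,:1],q[:,1:],cv2.INTER_CUBIC).mean()
    print(round(th,2),round(min(sm(o)-.5*(sm(o+.008)+sm(o-.008)) for o in np.arange(-.003,.0031,.001)),1),end="; ")
E
```

```text
to [0.6354 0.0797 0.17  ] shift [ -19.2 -165.8    5.6] turn [  0.3  -0.3 -84.9] | pos [ 0.6239 -0.0868  0.1759] phi -100.6 t 41.6 q7 -1.49 open 0.38 ff 59.4 F [ 0.5 -0.  -1.4] M [-0.01  0.16 -0.01]
to [ 0.6254 -0.0878  0.17  ] shift [1.6 0.7 5.9] turn [  0.3  -0.3 -84.9] | pos [ 0.6239 -0.0868  0.1759] phi -100.6 t 41.6 q7 -1.49 open 0.38 ff 59.4 F [ 0.5 -0.  -1.4] M [-0.01  0.16 -0.01]
0.0 7.3; 0.13 6.7; 0.26 5.9; 0.39 4.5; 0.52 3.5; 0.65 2.1; 0.78 -3.2; 0.91 -8.5; 1.04 -12.3; 1.17 -15.2; 1.3 -17.1; 1.43 -17.1; 1.56 -16.0; 1.69 -12.9; 1.82 -9.6;
```

move_arm(
  targets=[
    [[0,-2,-20,3,0,0,-10],[0,-4,-40,3,0,0,-20],[0,-7,-60,3,0,0,-30],[0,-9,-80,3,0,0,-40],[0,-12,-100,3,0,0,-50],[0,-14,-120,3,0,0,-60],[0,-16,-140,3,0,0,-70],[0,-18,-160,3,0,0,-80],[0,-19,-166,3,0,0,-85],[0,-19,-166,3,0,0,-85]],
  ],
)

```text
clock: 43.0
tool_pos: [0.6318, 0.0809, 0.1681]
eef_rot: [0.796, 0.606, -0.002, -0.001]
contact_force: [0.6, -0.9, -1.2]
opening: 0.381
finger_force: 59.4
```

move_arm(
  targets=[
    [[0,0,0,20,0,0,0],[0,0,0,40,0,0,0],[0,0,0,40,0,0,0]],
  ],
)

```text
clock: 43.38
tool_pos: [0.6311, 0.079, 0.1275]
eef_rot: [0.796, 0.605, -0.003, -0.0]
contact_force: [-0.5, 0.6, -1.4]
opening: 0.383
finger_force: 59.4
```

```bash
python3 - <<'E'
from g import *
go(.6354,.0797,.104,-15.7)
im=np.mean([r.snapshot("side").astype(np.float32) for _ in range(3)],0)
p=r.get_state()['tool_pos'];u,v=proj("side",(p[0],p[1],p[2]-.079));print(u,v,"shoulder pred",proj("side",(p[0],p[1],p[2]-.063)),"slot",proj("side",(*bed(0,.086),.032)))
u=int(round(u));v=int(round(v));np.set_printoptions(linewidth=200)
print("cols",u-9,u+9)
for y in range(v-12,v+12): print(y,im[y,u-9:u+10].mean(-1).astype(int))
E
```

```text
to [0.6354 0.0797 0.104 ] shift [ 1.9  4.  23.5] turn [-0.2  0.2  0.1] | pos [0.6311 0.079  0.1275] phi -15.6 t 43.4 q7 -0.64 open 0.383 ff 59.4 F [-0.5  0.6 -1.4] M [-0.11  0.09 -0.01]
347.65337918782905 169.05843150728614 shoulder pred [347.99506954 163.89165533] slot [348.23254967 173.97858896]
cols 339 357
157 [ 71  72  83 103 118 124 125 123 121 120 118 119 119 118 121 125 132 135 133]
158 [ 70  74  89 110 127 135 136 135 134 133 133 134 134 135 135 135 138 138 137]
159 [ 74  79  92 111 127 135 140 140 139 138 138 140 141 140 140 139 139 139 138]
160 [ 83  88  93 108 127 136 140 140 139 139 139 141 141 141 141 141 140 140 138]
161 [ 93  95  99 109 127 136 139 140 139 138 139 142 142 142 142 141 141 140 140]
162 [ 98  99 102 117 135 145 145 141 141 139 142 145 145 143 142 142 141 140 140]
163 [102 103 114 133 153 158 153 145 142 143 149 156 154 148 143 143 141 140 141]
164 [113 116 128 144 160 163 154 146 143 146 156 164 160 151 145 143 142 142 141]
165 [130 131 136 146 155 155 150 144 143 146 154 161 157 150 145 143 143 142 141]
166 [140 141 140 144 146 147 144 142 142 143 148 1
[... 479 characters left out ...]
208 206 205 202 195 185 171 157 149 146 146]
173 [148 146 149 158 171 181 188 191 192 193 195 197 195 191 180 166 155 152 152]
174 [155 156 158 165 170 171 172 173 174 175 178 180 181 178 175 173 173 175 180]
175 [184 183 183 184 186 184 183 183 183 183 180 178 176 175 176 188 199 205 211]
176 [216 213 208 200 195 193 194 199 201 201 197 193 189 187 187 198 210 217 222]
177 [230 227 216 200 186 181 183 193 199 200 197 192 188 185 185 191 199 206 214]
178 [233 228 213 189 166 159 163 173 179 179 177 173 169 167 167 168 172 179 193]
179 [234 228 212 183 156 145 148 153 156 158 157 154 151 148 144 142 143 150 176]
180 [235 231 217 189 157 143 142 143 145 147 147 145 142 137 132 130 133 140 170]
```

move_arm(
  targets=[
    [[0,6.4,5,0,0,0,0],[0,6.4,5,6,0,0,0],[0,6.4,5,11,0,0,0],[0,6.4,5,15,0,0,0],[0,6.4,5,17,0,0,0],[0,6.4,5,19,0,0,0],[0,6.4,5,19,0,0,0]],
  ],
)

```text
clock: 44.4
tool_pos: [0.6394, 0.085, 0.1114]
eef_rot: [0.796, 0.606, -0.0, 0.0]
contact_force: [-1.0, -0.8, 4.5]
opening: 0.381
finger_force: 59.4
```

```bash
python3 - <<'E'
from g import *
go(*bed(0,.086),.104,-15.7)
E
```

```text
to [0.6366 0.0838 0.104 ] shift [-1.9 -2.4  7.4] turn [0.  0.1 0.3] | pos [0.6394 0.085  0.1114] phi -15.4 t 44.4 q7 -0.65 open 0.381 ff 59.4 F [-1.  -0.8  4.5] M [-0.13  0.57  0.03]
```

move_arm(
  targets=[
    [[0,0,0,-4,0,0,0],[0,-2,-2,-4,0,0,0],[0,-2,-2,-1,0,0,0],[0,-2,-2,0.5,0,0,0],[0,-2,-2,0.5,0,0,3],[0,-2,-2,0.5,0,0,-3],[0,-2,-2,0.5,0,0,0],[0,-2,-2,2,0,0,0]],
  ],
)

```text
clock: 45.4
tool_pos: [0.6383, 0.0839, 0.111]
eef_rot: [0.796, 0.606, 0.001, 0.001]
contact_force: [-2.9, -1.6, 21.1]
opening: 0.382
finger_force: 59.5
```

```bash
python3 - <<'E'
from g import *
go(*bed(0,.086),.104,-15.7)
E
```

```text
to [0.6366 0.0838 0.104 ] shift [-0.5 -1.6  7. ] turn [ 0.2 -0.   0.2] | pos [0.6383 0.0839 0.111 ] phi -15.5 t 45.4 q7 -0.65 open 0.382 ff 59.5 F [-2.9 -1.6 21.1] M [-0.15  1.18 -0.01]
```

move_arm(
  targets=[
    [[0,0,0,-5,0,0,0],[0,-2.5,-1,-5,0,0,0],[0,-2.5,-1,-3,0,0,0],[0,-2.5,-1,-1.5,0,0,0],[0,-2.5,-1,-1.5,0,0,3],[0,-2.5,-1,-1.5,0,0,-3],[0,-2.5,-1,-1.5,0,0,0],[0,-2.5,-1,-1,0,0,0]],
  ],
)

```text
clock: 46.4
tool_pos: [0.6351, 0.0814, 0.1092]
eef_rot: [0.795, 0.606, -0.001, 0.0]
contact_force: [0.2, -0.8, -0.6]
opening: 0.377
finger_force: 59.4
```

```bash
python3 - <<'E'
from g import *
go(*bed(0,.086),.104,-15.7)
E
```

```text
to [0.6366 0.0838 0.104 ] shift [2.8 0.8 5.2] turn [-0.   0.1  0.3] | pos [0.6351 0.0814 0.1092] phi -15.4 t 46.4 q7 -0.65 open 0.377 ff 59.4 F [ 0.2 -0.8 -0.6] M [-0.14  0.07  0.04]
```

Contact is lost at z = 0.109, below the head top, so the blade is in the slot. I'll lower it fully.

move_arm(
  targets=[
    [[0,0,0,2,0,0,0],[0,0,0,4,0,0,0],[0,0,0,6,0,0,0],[0,0,0,6,0,0,0]],
  ],
)

```text
clock: 46.9
tool_pos: [0.6352, 0.0814, 0.1035]
eef_rot: [0.796, 0.606, -0.001, 0.0]
contact_force: [1.0, -0.2, -0.6]
opening: 0.383
finger_force: 59.4
```

```bash
python3 - <<'E'
from g import *
go(*bed(0,.086),.104,-15.7)
E
```

```text
to [0.6366 0.0838 0.104 ] shift [ 2.7  0.6 -0.5] turn [-0.   0.1  0.3] | pos [0.6352 0.0814 0.1035] phi -15.4 t 46.9 q7 -0.65 open 0.383 ff 59.4 F [ 1.  -0.2 -0.6] M [-0.13  0.07 -0.01]
```

move_arm(
  targets=[
    [[0,0,-0.5,0,0,0,10],[0,0.2,-0.9,0,0,0,20],[0,0.4,-1.4,0,0,0,30],[0,0.6,-1.7,0,0,0,40],[0,1,-2.1,0,0,0,50],[0,1.4,-2.3,0,0,0,60],[0,1.8,-2.5,0,0,0,70],[0,2.2,-2.7,0,0,0,80],[0,2.7,-2.7,0,0,0,90],[0,2.7,-2.7,0,0,0,90]],
  ],
)

```text
clock: 48.15
tool_pos: [0.6327, 0.0869, 0.1035]
eef_rot: [0.991, -0.132, -0.001, -0.0]
contact_force: [-2.1, 3.4, 0.5]
opening: 0.381
finger_force: 59.5
```

```bash
python3 - <<'E'
from g import *
go(*bed(0,.086),.104,-105)
E
```

```text
to [0.6366 0.0838 0.104 ] shift [ 4.5  2.  -0.5] turn [-0.   0.1 -0.2] | pos [0.6327 0.0869 0.1035] phi -105.2 t 48.1 q7 -1.75 open 0.381 ff 59.5 F [-2.1  3.4  0.5] M [0.82 0.69 0.02]
```

move_arm(
  targets=[
    [[0,0,0,0,0,0,5],[0,0,0,0,0,0,10],[0,0,0,0,0,0,13],[0,0,0,0,0,0,13]],
  ],
)

```text
clock: 48.65
tool_pos: [0.6333, 0.0866, 0.1036]
eef_rot: [0.97, -0.244, -0.0, -0.0]
contact_force: [-1.0, 4.4, -1.2]
opening: 0.377
finger_force: 59.9
```

```bash
python3 - <<'E'
from g import *
go(*bed(0,.086),.104,-118)
E
```

```text
to [0.6366 0.0838 0.104 ] shift [ 4.2  0.9 -0.5] turn [-0.   0.1 -0.2] | pos [0.6333 0.0866 0.1036] phi -118.2 t 48.6 q7 -1.91 open 0.377 ff 59.9 F [-1.   4.4 -1.2] M [1.6  0.44 0.55]
```

move_arm(
  targets=[
    [[0,0,0,0,0,0,-9],[0,0,0,0,0,0,-18],[0,0,0,-8,0,0,-18],[0,0,0,-30,0,0,-18],[0,0,0,-75,0,0,-18],[0,0,0,-75,0,0,-18]],
  ],
)

```text
clock: 49.4
tool_pos: [0.6368, 0.0831, 0.1827]
eef_rot: [0.996, -0.093, 0.004, 0.001]
contact_force: [0.5, 0.5, -1.0]
opening: 0.38
finger_force: 59.4
```

```bash
python3 - <<'E'
from g import *
go(.50,-.10,.19,1.7)
E
```

```text
to [ 0.5  -0.1   0.19] shift [-100.5  205.3   -8.1] turn [-0.3 -0.5 77.6] | pos [0.6368 0.0831 0.1827] phi -100.7 t 49.4 q7 -1.71 open 0.38 ff 59.4 F [ 0.5  0.5 -1. ] M [-0.02  0.13  0.01]
```

move_arm(
  targets=[
    [[0,-10,20,-8,0,0,-10],[0,-20,45,-8,0,0,-20],[0,-35,70,-8,0,0,-30],[0,-50,95,-8,0,0,-40],[0,-60,120,-8,0,0,-50],[0,-70,145,-8,0,0,-60],[0,-80,170,-8,0,0,-70],[0,-90,190,-8,0,0,-80],[0,-100,205,-8,0,0,-90],[0,-100,205,-8,0,0,-100]],
  ],
)

```text
clock: 50.65
tool_pos: [0.4961, -0.1014, 0.1862]
eef_rot: [0.71, 0.704, -0.002, -0.0]
contact_force: [0.0, 0.9, -1.0]
opening: 0.383
finger_force: 59.4
```

move_arm(
  targets=[
    [[0,0,0,0,0,0,0],[0,0,0,0,0,0,0],[0,0,0,0,0,0,0]],
  ],
)

```text
clock: 51.02
tool_pos: [0.4981, -0.0985, 0.1868]
eef_rot: [0.71, 0.704, -0.001, 0.0]
contact_force: [0.3, 0.6, -1.1]
opening: 0.381
finger_force: 59.4
```

```bash
python3 - <<'E'
from g import *
go(.481,-.364,.19,1.7)
im=np.mean([r.snapshot("side").astype(np.float32) for _ in range(3)],0)
p=r.get_state()['tool_pos'];u,v=proj("side",(p[0],p[1],p[2]-.079));print(u,v,"shoulder pred",proj("side",(p[0],p[1],p[2]-.063)))
u=int(round(u));v=int(round(v));np.set_printoptions(linewidth=200)
print("cols",u-9,u+9)
for y in range(v-12,v+6): print(y,im[y,u-9:u+10].mean(-1).astype(int))
E
```

```text
to [ 0.481 -0.364  0.19 ] shift [-265.6  -14.7   -2.8] turn [-0.   0.1 -2.2] | pos [ 0.4981 -0.0985  0.1868] phi -0.5 t 51.0 q7 -0.2 open 0.381 ff 59.4 F [ 0.3  0.6 -1.1] M [-0.07  0.09 -0.03]
301.02111283194154 207.01941719945057 shoulder pred [300.81048969 201.17580742]
cols 292 310
195 [147 146 145 146 146 143 140 139 138 138 137 139 140 143 143 146 150 153 154]
196 [149 148 147 148 148 146 143 142 139 138 139 141 140 142 145 147 149 153 155]
197 [148 148 148 149 148 146 143 141 140 138 139 144 143 142 144 146 149 152 154]
198 [148 148 149 150 152 148 144 142 140 140 146 153 155 151 146 147 149 153 155]
199 [149 150 154 163 166 160 149 144 141 144 158 172 175 164 151 147 149 153 154]
200 [148 152 164 178 183 175 158 145 143 148 166 181 183 171 154 147 150 153 155]
201 [149 151 165 180 183 174 157 145 141 147 158 169 171 161 150 147 150 153 155]
202 [150 150 157 166 167 159 149 144 142 143 146 150 152 150 146 145 149 153 154]
203 [149 147 151 152 148 145 143 142 142 141 142 143 145 146 144 144 148 153 155]
204 [149 149 147 146 142 141 141 140 142 141 142 142 145 145 145 145 147 152 154]
205 [148 148 147 146 143 141 142 142 143 144 144 144 146 146 144 143 148 151 154]
206 [148 149 149 147 144 145 146 146 147 148 147 147 147 146 144 144 147 150 153]
207 [150 148 148 148 149 148 150 151 150 150 148 148 148 146 143 144 146 151 153]
208 [150 148 148 147 148 150 152 152 151 150 149 149 148 145 145 145 146 149 153]
209 [149 148 147 148 147 150 151 152 152 150 149 148 148 146 144 144 146 151 153]
210 [149 148 149 148 148 150 151 151 152 151 150 148 148 147 145 144 146 149 153]
211 [148 149 148 147 148 149 151 152 152 151 150 148 148 147 145 145 146 149 154]
212 [147 148 147 147 148 149 151 152 152 153 150 149 149 148 145 144 146 149 152]
```

move_arm(
  targets=[
    [[0,-20,0,-20,0,0,-1],[0,-70,-4,-35,0,0,-2],[0,-125,-8,-35,0,0,-2],[0,-180,-12,-35,0,0,-2],[0,-235,-14,-35,0,0,-2],[0,-266,-14,-35,0,0,-2],[0,-266,-14,-35,0,0,-2],[0,-266,-14,-35,0,0,-2]],
  ],
)

```text
clock: 52.18
tool_pos: [0.4824, -0.363, 0.2221]
eef_rot: [0.697, 0.717, -0.0, -0.0]
contact_force: [0.3, -0.3, -1.6]
opening: 0.381
finger_force: 59.4
```

move_arm(
  targets=[
    [[0,0,0,0,0,0,0],[0,0,0,0,0,0,0]],
  ],
)

```text
clock: 52.42
tool_pos: [0.4825, -0.3633, 0.2224]
eef_rot: [0.697, 0.717, -0.0, 0.0]
contact_force: [-0.4, 0.4, -0.9]
opening: 0.379
finger_force: 59.4
```

```bash
python3 - <<'E'
from g import *
go(.482,-.364,.15,1.7)
E
```

```text
to [ 0.482 -0.364  0.15 ] shift [-0.6 -0.5 72.4] turn [-0.   0.1 -0. ] | pos [ 0.4825 -0.3633  0.2224] phi 1.7 t 52.4 q7 0.33 open 0.379 ff 59.4 F [-0.4  0.4 -0.9] M [-0.12  0.06  0.05]
```

move_arm(
  targets=[
    [[0,-1,0,40,0,0,0],[0,-1,0,75,0,0,0],[0,-1,0,85,0,0,0],[0,-1,0,92,0,0,0],[0,-1,0,98,0,0,0],[0,-1,0,98,0,0,0]],
  ],
)

```text
clock: 53.18
tool_pos: [0.4823, -0.3658, 0.1247]
eef_rot: [0.697, 0.717, -0.001, 0.001]
contact_force: [0.5, -0.1, -0.0]
opening: 0.38
finger_force: 59.4
```

```bash
python3 - <<'E'
from g import *
go(.482,-.364,.0857,1.7)
E
```

```text
to [ 0.482  -0.364   0.0857] shift [ 1.9 -0.3 39. ] turn [ 0.   0.1 -0.1] | pos [ 0.4823 -0.3658  0.1247] phi 1.6 t 53.2 q7 0.28 open 0.38 ff 59.4 F [ 0.5 -0.1 -0. ] M [-0.03  0.14  0.02]
```

In the hole with no contact. I'll lower it on.

move_arm(
  targets=[
    [[0,2,0,12,0,0,0],[0,2,0,22,0,0,0],[0,2,0,30,0,0,0],[0,2,0,36,0,0,0],[0,2,0,38,0,0,0],[0,2,0,38,0,0,0]],
  ],
)

```text
clock: 53.92
tool_pos: [0.4822, -0.3637, 0.0863]
eef_rot: [0.697, 0.717, -0.001, 0.0]
contact_force: [0.4, 0.1, -0.8]
opening: 0.38
finger_force: 59.4
```

```bash
python3 - <<'E'
from g import *
go(.482,-.364,.0857,1.7)
E
```

```text
to [ 0.482  -0.364   0.0857] shift [-0.3 -0.2  0.6] turn [-0.   0.1 -0.1] | pos [ 0.4822 -0.3637  0.0863] phi 1.6 t 53.9 q7 0.25 open 0.38 ff 59.4 F [ 0.4  0.1 -0.8] M [-0.08  0.06  0.03]
```

move_arm(
  targets=[
    [[0,0,0,1,0,0,0],[0,0,0,1,0,0,0],[0.6,0,0,1,0,0,0],[0.6,0,0,1,0,0,0],[0.6,0,0,1,0,0,0],[0.6,0,0,1,0,0,0],[0.6,0,0,-40,0,0,0],[0.6,0,0,-90,0,0,0],[0.6,0,0,-130,0,0,0],[0.6,0,0,-130,0,0,0]],
  ],
)

```text
clock: 55.18
tool_pos: [0.484, -0.3646, 0.2196]
eef_rot: [0.697, 0.717, 0.0, 0.004]
contact_force: [0.2, -0.8, -0.5]
opening: 0.599
finger_force: 0.0
```

move_arm(
  targets=[
    [[0.6,100,-100,0,0,0,0],[0.6,200,-150,0,0,0,0],[0.6,300,-150,0,0,0,0],[0.6,400,-100,0,0,0,0],[0.6,500,-50,0,0,0,0],[0.6,600,-50,0,0,0,0],[0.6,600,-50,0,0,0,0],[0.6,650,-50,0,0,0,0],[0.6,650,-50,0,0,0,0],[0.6,650,-50,0,0,0,0]],
  ],
)

```text
clock: 56.42
tool_pos: [0.4093, 0.226, 0.2146]
eef_rot: [0.697, 0.717, -0.002, 0.0]
contact_force: [0.1, -0.2, 0.1]
opening: 0.6
finger_force: 0.0
```

```bash
cat > chk.py <<'E'
from g import *
from fit import fit,TRAY,DRV
def slots():
  for n in("top","side"):
    g_=np.mean([r.snapshot(n).astype(np.float32) for _ in range(2)],0).mean(2).astype(np.float32)
    for lab,y in(("R",-.086),("L",.086)):
        c=np.array(bed(0,y));o_=[]
        for th in np.arange(.6,2.5,.1):
            a=BY-th;d=np.array([np.cos(a),np.sin(a)]);nn=np.array([-d[1],d[0]])
            def sm(o):
                q=np.array([proj(n,(*(c+d*s+nn*o),.032)) for s in np.linspace(-.011,.011,23)],np.float32);return cv2.remap(g_,q[:,:1].copy(),q[:,1:].copy(),cv2.INTER_CUBIC).mean()
            o_.append(min(sm(o)-.5*(sm(o+.008)+sm(o-.008)) for o in np.arange(-.003,.0031,.001)))
        k=int(np.argmin(o_));print(n,lab,"best th",round(.6+.1*k,2),np.round(o_,0)[max(0,k-3):k+4])
E
python3 - <<'E'
from chk import *
slots()
i={n:r.snapshot(n) for n in("top","side")}
for n in i: cv2.imwrite(f"pics/{n}20.png",i[n][:,:,::-1])
print("tray");fit((.631,-.002,-.065),TRAY,imgs=i)
print("drv");fit((.481,-.361,.03),DRV,imgs=i)
h=cv2.cvtColor(i["top"],cv2.COLOR_RGB2HSV).astype(int);m=((h[...,0]<6)|(h[...,0]>174))&(h[...,1]>150)&(h[...,2]>120);ys,xs=np.nonzero(m);print("red",xs.mean(),ys.mean(),m.sum(),xs.min(),xs.max(),ys.min(),ys.max())
go(.5,.1,.2,1.7)
E
```

```text
top R best th 1.5 [-11. -14. -15. -16. -16. -15. -13.]
top L best th 1.7 [ 0. -1. -1. -2. -1. -1.  0.]
side R best th 1.4 [-14. -16. -17. -17. -17. -15. -13.]
side L best th 1.4 [ -9. -13. -15. -17. -16. -15. -12.]
tray
top [ 0.632   0.0027 -0.0589] 103.7
side [ 0.6295  0.0046 -0.0607] 119.3
both [ 0.6306  0.0035 -0.061 ] 212.2
drv
top [ 0.4841 -0.3597  0.0116] 135.0
side [ 0.479  -0.362   0.0519] 81.2
both [ 0.4838 -0.3601 -0.0058] 176.6
red 442.0786802030457 228.87817258883248 394 428 457 220 238
to [0.5 0.1 0.2] shift [-124.8   87.4   15. ] turn [-0.1  0.2 -0.2] | pos [0.4094 0.2225 0.2148] phi 1.5 t 56.7 q7 -0.8 open 0.601 ff 0.0 F [ 0.5 -0.3  0.6] M [-0.12  0.04  0.01]
```

```bash
python3 -c "
from plant import r
print(r.finish_job())"
```

```text
the job is handed in; nothing more can be done
None
```

I handed the job in with every step done in the order asked, but while pulling the bolt I knocked over the red look-alike driver; it now leans on the stand, about 2 cm off its place, and I left it there because I couldn't safely stand it up again. Both seal blanks are in the tray, the tray is home against the stop, the bolt is back in, both screws were driven to a hard stop, and the driver is in its stand; the cameras put the slots at 1.4–1.7 rad, too coarse to confirm 1.57 exactly.

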